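# Close the reference chamber and hold the test piece over the gauge's window

### The job

Get the optical gauge ready for a contact-free reading: first close the orange lid of its reference chamber fully, then pick up the glass test piece from the green pad, lift it clear over the row of dropper bottles and hold it level about 1 cm above the gauge's blue window, centred on it and in line with the window's outline. Finish while still holding it there, still and touching nothing but the fingers: do not put it down on the gauge or let go, and leave the bottles and the flask standing where they are.

Things in the scene. Friction and masses are not known exactly. Their poses are not given: they have to be found in the camera images.
- test_piece_center (a point): glass test piece in a small flat case, black below and clear above, 26 (x) by 44 (y) by 14 (z) mm, 60 g; it lies flat on the green pad. This point is its centre, 7 mm above its underside; y is its long axis, z up. Grasp it across its 26 mm width
- pad: fixed green pad, 130 (x) by 150 (y) by 3 mm thick, lying on the bench to the robot's right; origin at the centre of its underside
- gauge: white bench-top optical gauge, fixed to the bench, 140 (x) by 205 (y) mm; origin at the centre of its underside, x points to its back, y to its left, z up. Housing top 30 mm above the bench. On its left a grey open reference chamber, 90 by 80 mm, rim 54 mm above the bench, holding a fixed steel reference block, under the orange lid; on its right a black sensor head, 70 by 82 mm, with the window on top, 40 mm above the bench. The display is on the front, towards -x
- window (a point): centre of the blue window (marked with a red dot) in the top face of the sensor head, 40 mm above the bench; the blue field is 26 (x) by 44 (y) mm, the size of the test piece; axes as the gauge's, so its long axis is y. It lies 52 mm to the right (-y) of the gauge's origin
- ref_lid (a joint): angle of the orange lid: 0 shut, about 1.5 upright; it starts open, leaning slightly toward the robot, and stays where it is left (stiff hinge, about 0.1 Nm, so 1 to 2 N at its edge moves it)
- ref_lid_hinge (a point): middle of the lid's hinge line, which runs along the gauge's y at the back of the chamber, 54.5 mm above the bench; this frame turns with the lid (x from the lid toward the hinge, z out of its outer face). The lid is a plate 94 mm long from the hinge, 84 mm wide and 6 mm thick, its outer face 6 mm from the hinge line; shut, its outer face is 60 mm above the bench. Open, its outer face looks to the back; push it from behind towards the robot and down
- ref_lid_tab (a point): middle of the front edge of the lid's tab (30 mm wide, 5 mm thick), 104 mm from the hinge line
- bottle_1_center (a point): amber or clear dropper bottle with a dark red rubber teat, 42 mm across, body 70 mm high, 108 mm high over all; this point is on its axis, 35 mm above the bench. One of three standing in a row between the pad and the gauge; the order varies
- bottle_2_center (a point): amber or clear dropper bottle with a dark red rubber teat, 42 mm across, body 70 mm high, 112 mm high over all; this point is on its axis, 35 mm above the bench. One of three standing in a row between the pad and the gauge; the order varies
- bottle_3_center (a point): amber or clear dropper bottle with a dark red rubber teat, 42 mm across, body 70 mm high, 116 mm high over all; this point is on its axis, 35 mm above the bench. One of three standing in a row between the pad and the gauge; the order varies
- flask_center (a point): small conical glass flask of pink solution, 51 mm across and 76 mm high, standing behind the bottles; this point is on its axis, 38 mm above the bench
Things that resemble listed ones, but are neither listed nor needed, are in the scene too. Leave any purple or turquoise look-alike of the part that bears flask_center alone.

How it is judged:
By the outcome, as a careful person would: the job done as asked, in the order asked, and still so for the second after the job is handed in, while the arm keeps its last pose, push and grip.
It also fails if it takes over 46 s, if anything falls off the work surface, if the arm or the gripper's body presses on something with over 40 N, if the wrist force passes 120 N, or if a joint passes its speed limit or range.

### The arm

A 7-joint arm with a two-finger parallel gripper is mounted at the origin on a cart in front of the work surface, level with it; the furniture and walls round the work are solid. World frame = base frame: x ahead of the robot, y to its left, z up, the work surface at z = 0. Lengths are in mm, angles in rad, forces in N, time in s.
With the tool pointing down it reaches from about 425 to 875 mm from the base axis. Payload 9.9 kg.
Tool frame: the origin (TCP) lies on the centre line of the jaws, within the pads' length; the fingertips stand 19 mm ahead of it and the grasp point (between the pads) is the TCP; z points along the fingers, y is the direction in which the jaws open and shut (so a half turn about z gives the same grasp; the last joint's range is limited). The gripper opens to 85 mm and grips with 20 to 120 N. Pads are 22 mm wide; open, the fingers measure 114 mm over their backs; the gripper's body (76 mm by 85 mm) begins 54 mm behind the grasp point. The pads swing forward as they close: fully open they stand 13 mm farther back than shut.
Start: joints at [1.11, 0.576, 0.025, 1.437, -0.015, 1.129, -0.057], TCP at [248.369, -627.648, 250.289] pointing down, gripper open.
Joint ranges: [-2.76, 2.76], [-0.34, 2.15], [-1.52, 1.57], [0.19, 2.46], [-1.09, 4.23], [0.17, 1.99], [-2.82, 2.82]. Speed limits (rad/s): [2.22, 2.22, 3.01, 3.01, 3.14, 3.14, 3.14].

### API

Orientations are given as a unit quaternion [w, x, y, z].
In Python, from plant import observe, eyes, ticket gives the robot as it stands.
- The arm moves only by the shell command python3 -m crank 'ROWS' [FORCE]. ROWS is JSON, a list of rows, each an object with "translation": the shift along the world's x, y, z in m, a list of three; "turn": the turn about the world's z in rad; "gripper": the closure in counts, from 0 (fully open) to 255 (shut). In form: [{"translation": [x, y, z], "turn": turn, "gripper": gripper}, ...]. A call has 1 to 10 rows; each row shifts and turns the pose as measured when the row begins; what a row does not reach is not made up. A row lasts 1/10 s, in which the tool goes at most 50 mm and 8.59 degrees, less where a joint would pass 70% of its speed; a pose out of reach is approached as far as the arm can. A call is refused whole if a number of a shift passes 0.05 or a number of a turn 0.15, either way. A call with a gripper value outside its range is refused whole. The fingers move at their own pace and stop on an object; FORCE is the grip in N (left out, the last holds). Time passes only in rows, so rows that do not move let the fingers close. It gives the time, the measured TCP pose, the force and the opening at its end, in the units of the state.
- observe(): the state, without advancing time (a new reading comes with each control period).
- eyes.capture(name): name is "scene" or "top"; returns the picture (384x512x3 uint8, red, green, blue); there is no depth.
- eyes.get_calibration(name): a dict with "fx", "fy", "cx", "cy" (pixels), "origin" and "rotation" of the camera in the world. Camera axes: x right, y down, z forward; pixel columns grow to the right and rows downward; lengths in mm; the calibration is good to about 2 mm. A picture is of the moment at which its call begins. get_calibration takes no time and is no camera call.
- ticket.hand_in(): hands the job in, once; it reports no verdict.
The state is a dict: "time_s": time; "q": joint angles; "joint_velocities": joint speeds; "tau": joint torques, N m; "tcp_pos": TCP position; "eef_rot": TCP orientation; "ft_force": force on the tool from outside, world axes, zero at the start; "ft_torque": the same for the moment, N m; "opening": finger opening in mm.
Only numpy, scipy, OpenCV 4.12 (cv2) and the standard library are available. Lean on these libraries where they do the work, as an engineer would, in place of code of your own. Each camera call takes 0.05 s, during which the arm holds its last target.

## Working session

There is one attempt and no reset: what is moved stays moved. The work goes in short steps, Python scripts to look and compute and a shell command to move; the robot and the scene stay as the last step left them, time stands still between calls to the robot, and variables do not carry over. Pictures are saved under pics/ and viewed, and the job is handed in when it is done.

```bash
ls; mkdir -p pics; python3 - <<'E'
from plant import observe, eyes, ticket
import cv2
s=observe(); print(s)
for n in("scene","top"):
    im=eyes.capture(n); cv2.imwrite(f"pics/{n}0.png",im[:,:,::-1]); print(n,eyes.get_calibration(n))
E
```

```text
pics
{'time_s': 0.0, 'q': array([ 1.11016279,  0.57654564,  0.02482917,  1.43789553, -0.01498694,
        1.12901278, -0.05648022]), 'joint_velocities': array([ 0.00027422,  0.00170245,  0.0016646 ,  0.00172291, -0.0006541 ,
       -0.00011529, -0.00058   ]), 'tau': array([ 2.33254150e-04, -7.65764022e+01,  2.25105084e+00, -2.85974908e+01,
        1.55342108e-02,  1.26684067e-02,  9.93849056e-06]), 'tcp_pos': array([ 248.24163973, -627.24299496,  249.43761577]), 'eef_rot': array([-8.13795056e-04,  9.82294908e-01,  1.87339291e-01, -2.01858220e-04]), 'ft_force': array([-1.09632882,  0.23176962, -0.65460259]), 'ft_torque': array([-0.04759471,  0.02642414,  0.02587115]), 'opening': 85.54125912995306}
scene {'fx': 356.5713374840509, 'fy': 356.5713374840509, 'cx': 251.62743971816894, 'cy': 190.80668937105946, 'origin': array([ 139.84747978, -501.93168855,  556.70368278]), 'rotation': array([-0.42005488,  0.8409877 , -0.29927838,  0.16348097])}
top {'fx': 386.8004366217422, 'fy': 386.8004366217422, 'cx': 258.04020733662867, 'cy': 192.61845317788004, 'origin': array([ 462.3205104 ,   28.07972983, 1005.82289014]), 'rotation': array([ 0.04266163, -0.70504395,  0.70566922, -0.05589242])}
```

View pics/scene0.png

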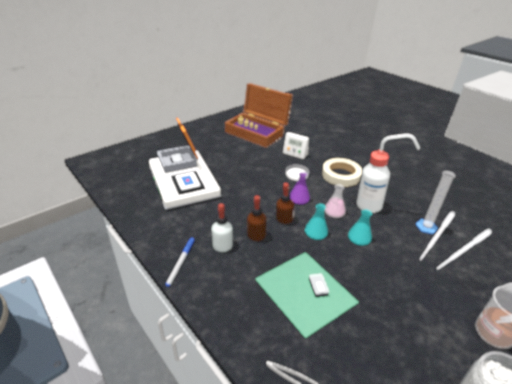

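View pics/top0.png

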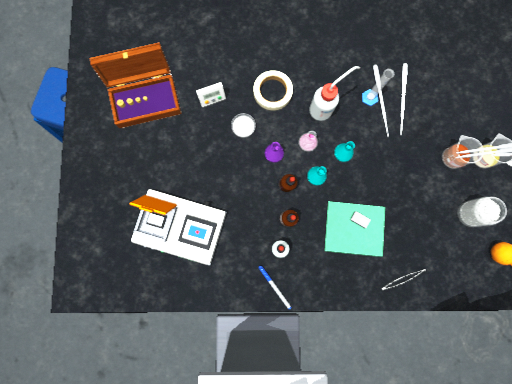

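Scene view: gauge at (183,178) with the lid open (orange, edge-on at (187,135)), bottles at (222,228), (257,218) and (285,203), and the test piece on the pad at (318,285). Top view: gauge at (178,228), lid at (153,205), window at (197,232), bottles at (281,249), (290,218) and (289,182), test piece at (361,220). The pink flask is at (308,142), with purple and turquoise look-alikes beside it.

```bash
cat > h.py <<'E'
import numpy as np, cv2
from scipy.spatial.transform import Rotation as R
from plant import observe, eyes
def cal(n):
    c=eyes.get_calibration(n); q=c['rotation']; return c, R.from_quat([q[1],q[2],q[3],q[0]]).as_matrix()
def ray(n,p):
    c,M=cal(n); return np.array(c['origin']), M@np.array([(p[0]-c['cx'])/c['fx'],(p[1]-c['cy'])/c['fy'],1.])
def plane(n,p,z):
    o,d=ray(n,p); return o+d*(z-o[2])/d[2]
def proj(n,X):
    c,M=cal(n); v=M.T@(np.array(X)-c['origin']); return np.array([c['fx']*v[0]/v[2]+c['cx'],c['fy']*v[1]/v[2]+c['cy']])
def tri(p1,p2):
    (o1,d1),(o2,d2)=ray('scene',p1),ray('top',p2)
    t=np.linalg.lstsq(np.c_[d1,-d2],o2-o1,rcond=None)[0]; a,b=o1+t[0]*d1,o2+t[1]*d2
    return (a+b)/2,np.linalg.norm(a-b)
E
python3 - <<'E'
from h import *
t=cv2.imread('pics/top0.png'); s=cv2.imread('pics/scene0.png')
a=cv2.resize(t[180:270,125:235],None,fx=5,fy=5,interpolation=cv2.INTER_CUBIC)
b=cv2.resize(t[195:260,320:400],None,fx=6,fy=6,interpolation=cv2.INTER_CUBIC)
c=cv2.resize(s[110:210,140:230],None,fx=5,fy=5,interpolation=cv2.INTER_CUBIC)
d=cv2.resize(s[245:340,245:365],None,fx=5,fy=5,interpolation=cv2.INTER_CUBIC)
for n,i in zip('abcd',(a,b,c,d)): cv2.imwrite(f'pics/c{n}.png',i)
E
```

```text
(no output)
```

View pics/ca.png

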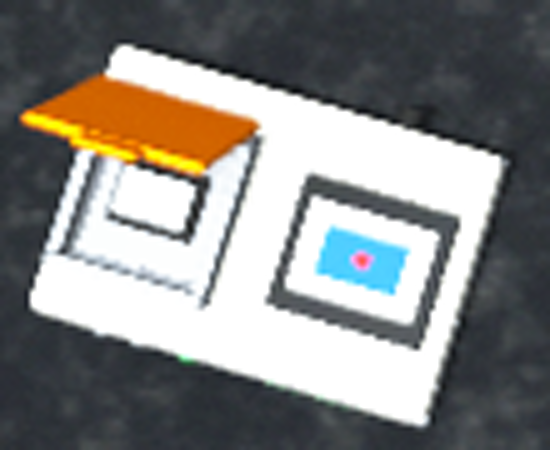

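View pics/cb.png

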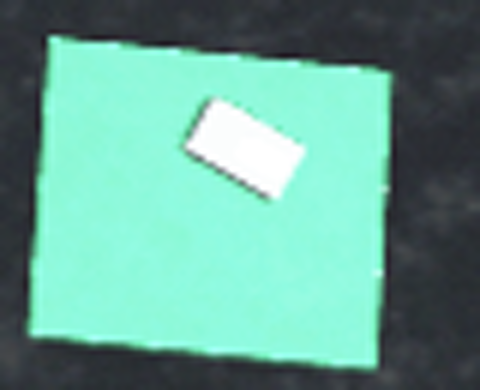

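View pics/cc.png

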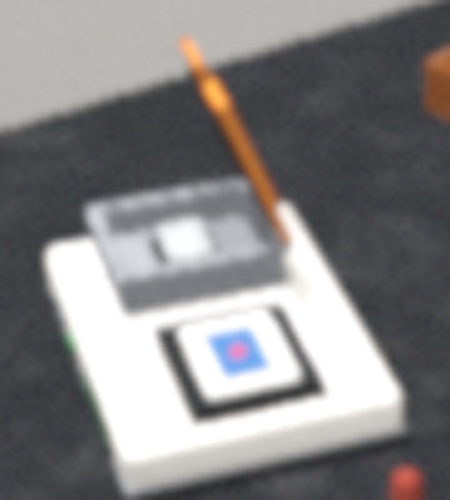

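View pics/cd.png

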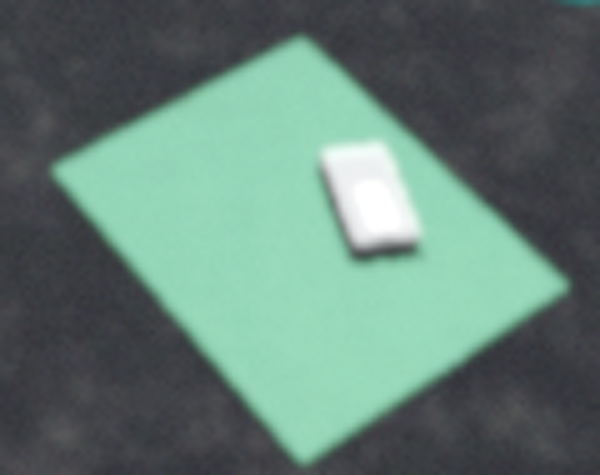

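Crops: the blue window with its red dot is at top (197,232), and the lid leans open. The white case on the pad is at top (361,220), and it's the only piece there. Next I'll measure these.

```bash
cat > meas.py <<'E'
from h import *
def blob(im,m,roi):
    x0,y0,x1,y1=roi; mm=np.zeros_like(m,np.uint8); mm[y0:y1,x0:x1]=m[y0:y1,x0:x1]*255
    cs,_=cv2.findContours(mm,cv2.RETR_EXTERNAL,cv2.CHAIN_APPROX_NONE); c=max(cs,key=len)
    f=np.zeros_like(mm); cv2.drawContours(f,[c],-1,255,-1); M=cv2.moments(f,True)
    ys,xs=np.nonzero(f); return np.array([M['m10']/M['m00'],M['m01']/M['m00']]),np.c_[xs,ys].astype(float)
def rect(n,pts,z):
    P=np.array([plane(n,p,z)[:2] for p in pts],np.float32); return cv2.minAreaRect(P),P.mean(0)
E
python3 - <<'E'
from meas import *
I={n:cv2.imread(f'pics/{n}0.png').astype(int) for n in('scene','top')}
def hsv(n): return cv2.cvtColor(I[n].astype(np.uint8),cv2.COLOR_BGR2HSV).astype(int)
c={}
for n,roi in(('top',(180,215,215,245)),('scene',(175,170,205,195))):
    b,g,r=I[n].transpose(2,0,1); m=(b-np.minimum(r,g)>50)
    p,pts=blob(I[n],m,roi); c[n]=p; print('win',n,p,len(pts),rect(n,pts,40))
print(tri(c['scene'],c['top']))
for n,roi in(('top',(345,205,378,232)),('scene',(300,265,335,303))):
    b,g,r=I[n].transpose(2,0,1); m=(g-r<25)
    p,pts=blob(I[n],m,roi); c[n]=p; print('piece',n,p,len(pts),rect(n,pts,17 if n=='top' else 12))
print(tri(c['scene'],c['top']))
for n,roi in(('top',(320,195,390,260)),('scene',(250,245,362,340))):
    b,g,r=I[n].transpose(2,0,1); m=(g-r>30)
    p,pts=blob(I[n],m,roi); print('pad',n,rect(n,pts,3))
for n,roi in(('top',(128,188,228,268)),):
    b,g,r=I[n].transpose(2,0,1); m=(np.minimum(b,r)>170)
    p,pts=blob(I[n],m,roi); print('gauge',n,rect(n,pts,30))
for n in('top','scene'):
  h=hsv(n); m=(((h[...,0]<8)|(h[...,0]>170))&(h[...,1]>120)&(h[...,2]>60)).astype(np.uint8)
  k,l,st,ce=cv2.connectedComponentsWithStats(m)
  for i in range(1,k):
    if st[i,4]>8: print('red',n,st[i],ce[i].round(1))
  m=((h[...,0]>3)&(h[...,0]<25)&(h[...,1]>150)&(h[...,2]>120)).astype(np.uint8)
  k,l,st,ce=cv2.connectedComponentsWithStats(m)
  for i in range(1,k):
    if st[i,4]>30: print('orange',n,st[i],ce[i].round(1))
E
```

```text
win top [196.76923077 231.61538462] 169 (((500.18768310546875, 161.87893676757812), (41.1526985168457, 24.454465866088867), 73.32501220703125), array([500.23868, 161.96959], dtype=float32))
win scene [186.97297297 179.94594595] 74 (((498.9452209472656, 164.53077697753906), (37.24810791015625, 21.169261932373047), 73.09944915771484), array([498.87796, 164.14604], dtype=float32))
(array([499.22602719, 162.41798403,  40.80418766]), np.float64(2.245025639732769))
piece top [360.14044944 219.33146067] 178 (((532.0839233398438, -252.88726806640625), (44.68684387207031, 26.289905548095703), 59.82465744018555), array([ 531.96564, -252.88736], dtype=float32))
piece scene [318.51779935 284.59546926] 309 (((530.643798828125, -252.7713165283203), (50.5145378112793, 28.728267669677734), 58.992408752441406), array([ 530.47003, -253.20935], dtype=float32))
(array([ 531.57991044, -253.72885743,   11.5307064 ]), np.float64(2.029864545973893))Traceback (most recent call last):
  File "<stdin>", line 15, in <module>
  File "meas.py", line 8, in rect
    P=np.array([plane(n,p,z)[:2] for p in pts],np.float32); return cv2.minAreaRect(P),P.mean(0)
                ~~~~~^^^^^^^
  File "h.py", line 9, in plane
    o,d=ray(n,p); return o+d*(z-o[2])/d[2]
        ~~~^^^^^
  File "h.py", line 7, in ray
    c,M=cal(n); return np.array(c['origin']), M@np.array([(p[0]-c['cx'])/c['fx'],(p[1]-c['cy'])/c['fy'],1.])
        ~~~^^^
  File "h.py", line 5, in cal
    c=eyes.get_calibration(n); q=c['rotation']; return c, R.from_quat([q[1],q[2],q[3],q[0]]).as_matrix()
ValueError: time passes only in moves, steps and waits
```

```bash
python3 - <<'E'
from h import *
t=cv2.imread('pics/top0.png'); s=cv2.imread('pics/scene0.png')
cv2.imwrite('pics/ce.png',cv2.resize(t[120:270,260:360],None,fx=4,fy=4,interpolation=cv2.INTER_CUBIC))
cv2.imwrite('pics/cf.png',cv2.resize(s[150:260,200:380],None,fx=4,fy=4,interpolation=cv2.INTER_CUBIC))
E
```

```text
(no output)
```

View pics/ce.png

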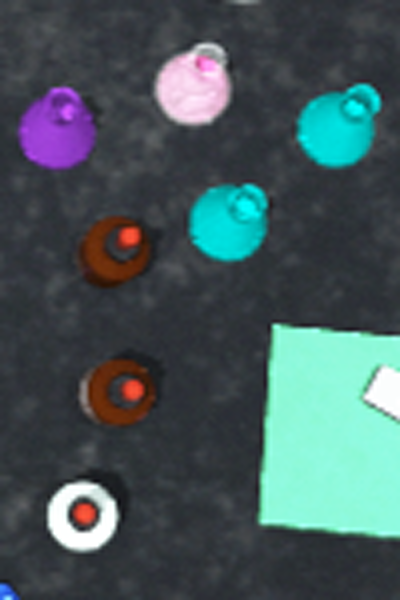

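View pics/cf.png

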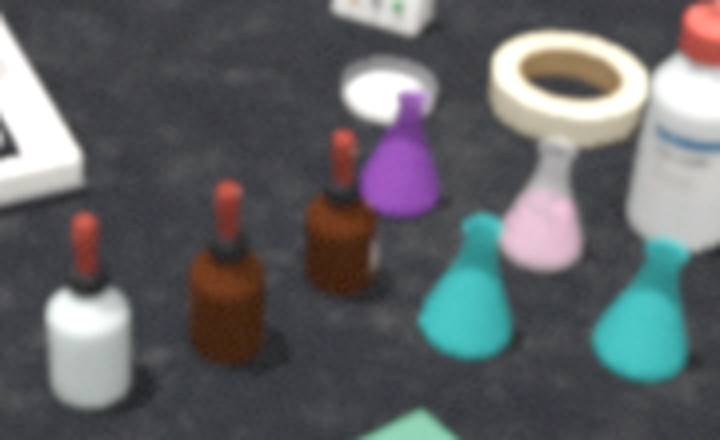

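```bash
python3 - <<'E'
s=open('h.py').read()
s=s.replace("    c=eyes.get_calibration(n);","    c=CAL[n];")
s=s.replace("def cal(n)","""A=np.array
CAL={'scene':{'fx':356.57134,'fy':356.57134,'cx':251.62744,'cy':190.80669,'origin':A([139.84748,-501.93169,556.70368]),'rotation':A([-0.42005488,0.8409877,-0.29927838,0.16348097])},
'top':{'fx':386.80044,'fy':386.80044,'cx':258.04021,'cy':192.61845,'origin':A([462.32051,28.07973,1005.82289]),'rotation':A([0.04266163,-0.70504395,0.70566922,-0.05589242])}}
def cal(n)""")
open('h.py','w').write(s)
E
python3 - <<'E'
from meas import *
I={n:cv2.imread(f'pics/{n}0.png').astype(int) for n in('scene','top')}
def hsv(n): return cv2.cvtColor(I[n].astype(np.uint8),cv2.COLOR_BGR2HSV).astype(int)
for n,roi in(('top',(320,195,390,260)),('scene',(250,245,362,340))):
    b,g,r=I[n].transpose(2,0,1); m=(g-r>30)
    p,pts=blob(I[n],m,roi); print('pad',n,rect(n,pts,3))
b,g,r=I['top'].transpose(2,0,1); m=(np.minimum(b,r)>170)
p,pts=blob(I['top'],m,(128,188,228,268)); print('gauge',rect('top',pts,30))
for n in('top','scene'):
  h=hsv(n); m=(((h[...,0]<8)|(h[...,0]>170))&(h[...,1]>120)&(h[...,2]>60)).astype(np.uint8)
  k,l,st,ce=cv2.connectedComponentsWithStats(m)
  for i in range(1,k):
    if st[i,4]>8: print('red',n,st[i],ce[i].round(1))
# gauge corners from top crop (5x, origin 125,180)
for p in [(118,42),(508,157),(427,424),(32,308)]:
    print('corner',plane('top',(125+p[0]/5-.4,180+p[1]/5-.4),30).round(1))
# lid tab / top edge
for a,b in [((188,40),(105,150))]:
    print('tabtri',tri((140+a[0]/5,110+a[1]/5),(125+b[0]/5,180+b[1]/5)))
E
```

```text
pad top (((509.2918701171875, -241.885009765625), (152.39891052246094, 131.9102783203125), 84.3147201538086), array([ 508.81512, -241.80257], dtype=float32))
pad scene (((507.60211181640625, -241.12501525878906), (154.10125732421875, 135.14959716796875), 84.11256408691406), array([ 504.03485, -246.36633], dtype=float32))
gauge (((514.4157104492188, 210.2484130859375), (206.80032348632812, 140.98191833496094), 73.78707885742188), array([507.3993 , 202.42381], dtype=float32))
red top [321  83  17  18 209] [328.9  91.9]
red top [289 177   7   5  30] [291.7 179. ]
red top [290 215   6   5  28] [292.7 217. ]
red top [278 246   6   5  25] [280.6 248. ]
red scene [370 150  19  16 203] [378.9 158. ]
red scene [283 183   6  13  58] [285.3 188.4]
red scene [254 195   6  14  62] [256.5 201.5]
red scene [218 204   6  14  73] [220.8 210.1]
corner [611.1 288.5  30. ]
corner [552.4  90.2  30. ]
corner [419.7 129.1  30. ]
corner [477.1 326.1  30. ]
tabtri (array([541.3979709 , 256.56546502, 162.90589173]), np.float64(2.2835624867332633))
```

```bash
python3 - <<'E'
from h import *
G=np.array([514.5,210,0]);th=np.deg2rad(-16.3);Rg=np.array([[np.cos(th),-np.sin(th),0],[np.sin(th),np.cos(th),0],[0,0,1]])
g=lambda P:(Rg.T@(np.array(P)-G)).round(1)
T=lambda x,y:(125+x/5-.4,180+y/5-.4); S=lambda x,y:(140+x/5-.4,110+y/5-.4)
for p in [(105,75),(258,128)]:print('back edge',g(plane('top',T(*p),58)))
print('scene hinge R',g(plane('scene',S(285,242),55)))
for p in [(20,118),(207,170)]:
  for z in (150,155):print('front edge top',z,g(plane('top',T(*p),z)))
for p in [(60,250),(205,305)]:print('rim front',g(plane('top',T(*p),54)))
print('winG',g([499.8,161.8,0]))
# front edge R corner both views
print('cornerR',[g(x) for x in [tri(S(205,85),T(207,170))[0]]],tri(S(205,85),T(207,170))[1])
a,b=tri(S(188,40),T(100,150));print('tab',g(a),b)
# bottles
for n,t,s,h in [('b1',(291.7,179),(285.3,188.4),0),('b2',(292.7,217),(256.5,201.5),0),('b3',(280.6,248),(220.8,210.1),0)]:
  print(n,tri(s,t), plane('top',t,105).round(), )
for n,p in [('fl',(195,90))]: print('flask',plane('top',(260+p[0]/4,120+p[1]/4),15).round())
print('bot scene base', [plane('scene',(200+x/4,150+y/4),35).round() for x,y in((90,345),(228,305),(342,245))])
E
```

```text
back edge [51.3 95.  58. ]
back edge [47.3 15.  58. ]
scene hinge R [44.7 21.1 55. ]
front edge top 150 [ 17.7  97.2 150. ]
front edge top 155 [ 17.6  95.5 155. ]
front edge top 150 [ 18.8  11.  150. ]
front edge top 155 [ 18.7   9.8 155. ]
rim front [-36.4  89.8  54. ]
rim front [-42.1  13.9  54. ]
winG [ -0.6 -50.4   0. ]
cornerR [array([ 13.5,  10.2, 158.3])] 10.540483526695645
tab [ 12.6  55.5 162.6] 2.503879528970909
b1 (array([620.11776819, -67.29506964,  92.75794555]), np.float64(8.652232698993126)) [621. -69. 105.]
b2 (array([530.37491502, -69.33676536,  99.97038885]), np.float64(3.338030791721527)) [531. -70. 105.]
b3 (array([458.83085609, -40.96538457,  94.8719585 ]), np.float64(2.090380873556264)) [460. -41. 105.]
flask [ 735. -125.   15.]
bot scene base [array([452., -53.,  35.]), array([529., -74.,  35.]), array([613., -76.,  35.])]
```

Measured: gauge origin (514,210) with yaw −16.3°, window (500,162,40) with a two-view check of z=40.8, lid about 20° forward of upright, hinge at gauge x≈47. Piece at (532,−253) with yaw −30°, measured 44.7×26.3 mm. Bottles are at (620,−68), (530,−70) and (459,−41). All of this agrees with the given sizes. Now moving to behind the lid with the fingers closed.

```bash
python3 -m crank '[{"translation":[0.02,0.04,0.005],"turn":0.1,"gripper":255},{"translation":[0.02,0.04,0.005],"turn":0.1,"gripper":255},{"translation":[0.02,0.04,0.005],"turn":0.1,"gripper":255},{"translation":[0.02,0.04,0.005],"turn":0.1,"gripper":255},{"translation":[0.02,0.04,0.005],"turn":0.1,"gripper":255},{"translation":[0.02,0.04,0.005],"turn":0.1,"gripper":255},{"translation":[0.02,0.04,0.005],"turn":0.1,"gripper":255},{"translation":[0.02,0.04,0.005],"turn":0.1,"gripper":255},{"translation":[0.02,0.04,0.005],"turn":0.1,"gripper":255},{"translation":[0.02,0.04,0.005],"turn":0,"gripper":255}]' 40
```

```text
time_s: 1.1
tcp_pos: [445.8, -215.9, 296.3]
eef_rot: [-0.002, 0.795, 0.607, -0.004]
ft_force: [1.2, 0.5, -0.0]
opening: 0.1
```

```bash
python3 -m crank '[{"translation":[0.02,0.045,0],"turn":0,"gripper":255},{"translation":[0.02,0.045,0],"turn":0,"gripper":255},{"translation":[0.02,0.045,0],"turn":0,"gripper":255},{"translation":[0.02,0.045,0],"turn":0,"gripper":255},{"translation":[0.02,0.045,0],"turn":0,"gripper":255},{"translation":[0.02,0.045,0],"turn":0,"gripper":255},{"translation":[0.02,0.045,0],"turn":0,"gripper":255},{"translation":[0.02,0.045,0],"turn":0,"gripper":255},{"translation":[0.015,0.045,0],"turn":0,"gripper":255},{"translation":[0,0.045,0],"turn":0,"gripper":255}]'
python3 - <<'E'
from h import *
s=observe();print(s['time_s'],s['tcp_pos'],s['eef_rot'],s['q'].round(2))
for n in("scene","top"): cv2.imwrite(f'pics/{n}1.png',eyes.capture(n)[:,:,::-1])
t=cv2.imread('pics/top1.png');s=cv2.imread('pics/scene1.png')
cv2.imwrite('pics/m1.png',np.hstack([cv2.resize(t[140:280,90:250],(400,350)),cv2.resize(s[70:220,120:280],(400,350))]))
E
```

```text
time_s: 2.1
tcp_pos: [622.9, 243.6, 294.3]
eef_rot: [-0.001, 0.797, 0.604, -0.006]
ft_force: [0.6, -0.1, 0.7]
opening: 0.1
2.1 [622.86056706 243.58640402 294.30018493] [-5.06569609e-04  7.96798922e-01  6.04214216e-01 -6.03339867e-03] [-0.21  0.56 -0.41  1.37  0.22  1.27 -0.91]
```

View pics/m1.png

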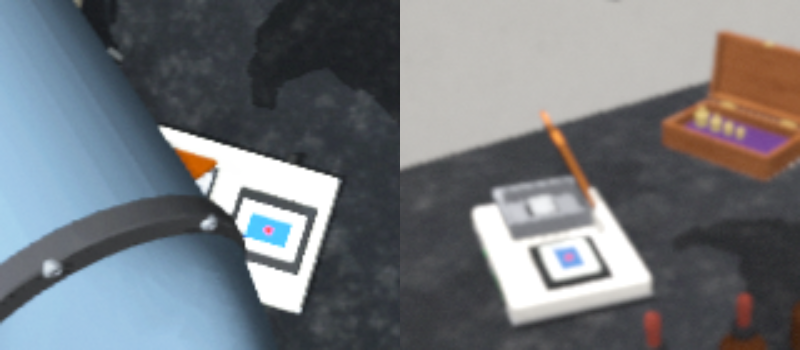

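Top view: the arm covers most of the gauge, and the window at (268,230) in the crop is still visible. Scene view: lid still open, bottles unmoved. Going down behind the lid.

```bash
python3 -m crank '[{"translation":[-0.01,-0.002,-0.03],"turn":0,"gripper":255},{"translation":[-0.01,-0.002,-0.04],"turn":0,"gripper":255},{"translation":[0,0,-0.04],"turn":0,"gripper":255},{"translation":[0,0,-0.03],"turn":0,"gripper":255},{"translation":[0,0,-0.015],"turn":0,"gripper":255},{"translation":[0,0,0],"turn":0,"gripper":255}]'
python3 - <<'E'
from h import *
for n in("scene",): cv2.imwrite(f'pics/{n}2.png',eyes.capture(n)[:,:,::-1])
s=cv2.imread('pics/scene2.png')
cv2.imwrite('pics/m2.png',cv2.resize(s[50:220,110:290],(720,600)[:2]))
E
```

```text
time_s: 2.8
tcp_pos: [595.5, 248.6, 132.4]
eef_rot: [-0.004, 0.792, 0.611, -0.006]
ft_force: [0.3, -0.2, 0.3]
opening: -0.3
```

View pics/m2.png

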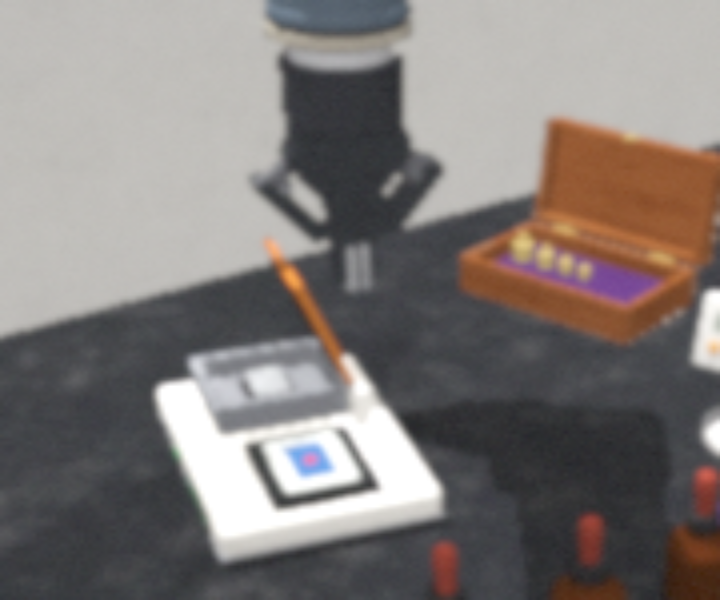

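The closed fingers stand behind the lid, tips at (355,290) in the crop, clear of the box. I'll raise slightly, then push along the lid's arc.

```bash
python3 -m crank '[{"translation":[-0.014,0.001,0.010],"turn":0,"gripper":255},{"translation":[-0.013,0.001,0.004],"turn":0,"gripper":255},{"translation":[-0.01,0.003,-0.005],"turn":0,"gripper":255},{"translation":[-0.01,0.003,-0.005],"turn":0,"gripper":255},{"translation":[-0.009,0.0025,-0.007],"turn":0,"gripper":255},{"translation":[-0.008,0.002,-0.008],"turn":0,"gripper":255}]'
python3 - <<'E'
from h import *
for n in("scene",): cv2.imwrite(f'pics/{n}3.png',eyes.capture(n)[:,:,::-1])
s=cv2.imread('pics/scene3.png')
d=observe()['tcp_pos']-np.array([514.5,210,0]); print('g',.96*d[0]-.281*d[1],.281*d[0]+.96*d[1],d[2])
cv2.imwrite('pics/m3.png',cv2.resize(s[50:220,110:290],(720,600)[:2]))
E
```

```text
time_s: 3.45
tcp_pos: [529.6, 263.4, 128.3]
eef_rot: [-0.003, 0.792, 0.611, -0.0]
ft_force: [-0.1, -0.8, 0.7]
opening: -0.4
g -2.59788416296991 55.14974366315852 126.79320213947531
```

View pics/m3.png

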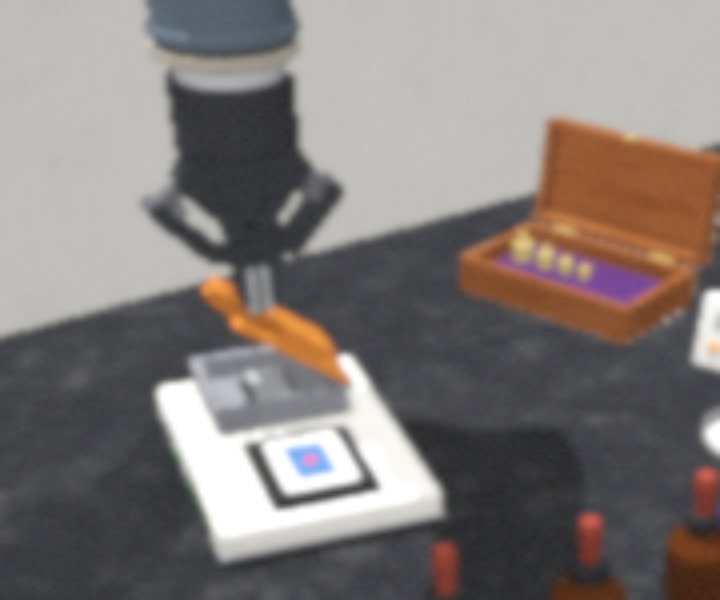

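The lid is folding down under the finger tips at crop (260,310), now about 40° open. Continuing along the arc.

```bash
python3 -m crank '[{"translation":[-0.006,0.001,-0.009],"turn":0,"gripper":255},{"translation":[-0.006,0.001,-0.009],"turn":0,"gripper":255},{"translation":[-0.004,0.001,-0.01],"turn":0,"gripper":255},{"translation":[-0.003,0.001,-0.01],"turn":0,"gripper":255},{"translation":[-0.001,0,-0.008],"turn":0,"gripper":255}]'
python3 -m crank '[{"translation":[0,0,-0.004],"turn":0,"gripper":255},{"translation":[0,0,0],"turn":0,"gripper":255}]'
```

```text
time_s: 4.0
tcp_pos: [506.3, 268.9, 77.8]
eef_rot: [-0.004, 0.791, 0.611, -0.001]
ft_force: [-9.9, -7.6, 77.3]
opening: -0.1
time_s: 4.2
tcp_pos: [506.3, 268.9, 79.7]
eef_rot: [-0.002, 0.791, 0.611, -0.0]
ft_force: [-0.5, 0.2, 0.7]
opening: -0.1
```

A peak of 77 N on the finger tips when the lid bottomed out, under the 120 N limit. I'll be gentler from here. Lifting off to check the lid.

```bash
python3 -m crank '[{"translation":[0,0,0.03],"turn":0,"gripper":255},{"translation":[0,-0.01,0.04],"turn":0,"gripper":255},{"translation":[0,-0.03,0.04],"turn":0,"gripper":255},{"translation":[0,-0.045,0.02],"turn":0,"gripper":0},{"translation":[0,-0.045,0.01],"turn":0,"gripper":0},{"translation":[0,-0.045,0.01],"turn":0,"gripper":0},{"translation":[0,-0.045,0.01],"turn":0,"gripper":0},{"translation":[0,-0.045,0.01],"turn":0,"gripper":0},{"translation":[0,-0.045,0.01],"turn":0,"gripper":0},{"translation":[0,-0.045,0.01],"turn":0,"gripper":0}]'
python3 - <<'E'
from h import *
for n in("scene","top"): cv2.imwrite(f'pics/{n}4.png',eyes.capture(n)[:,:,::-1])
t=cv2.imread('pics/top4.png');s=cv2.imread('pics/scene4.png')
cv2.imwrite('pics/m4.png',np.hstack([cv2.resize(t[180:270,125:235],(400,328),interpolation=2),cv2.resize(s[110:210,140:260],(394,328),interpolation=2)]))
E
```

```text
time_s: 5.2
tcp_pos: [502.5, -92.8, 271.9]
eef_rot: [-0.003, 0.788, 0.616, -0.001]
ft_force: [1.4, -0.4, 0.5]
opening: 85.3
```

View pics/m4.png

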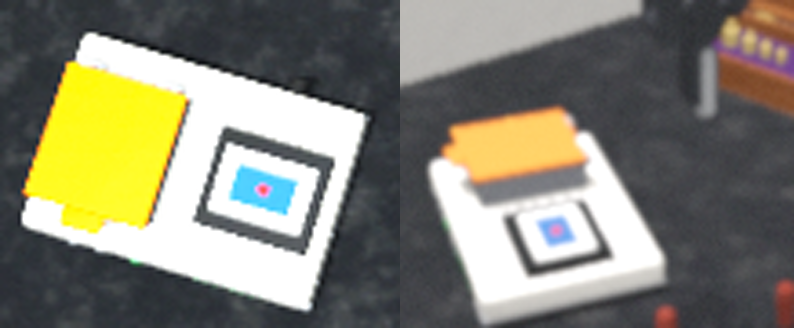

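Lid looks flat and shut, with its tab at crop (82,231) in the top view. Checking its height numerically from the corners.

```bash
python3 - <<'E'
from meas import *
t=cv2.imread('pics/top4.png');s=cv2.imread('pics/scene4.png')
G=np.array([514.5,210,0]);th=np.deg2rad(-16.3);Rg=np.array([[np.cos(th),-np.sin(th),0],[np.sin(th),np.cos(th),0],[0,0,1]])
g=lambda P:(Rg.T@(np.array(P)-G)).round(1)
c=[]
for n,im,roi in(('scene',s,(140,130,205,175)),('top',t,(125,185,190,250))):
    h=cv2.cvtColor(im,cv2.COLOR_BGR2HSV).astype(int); m=(h[...,0]>3)&(h[...,0]<35)&(h[...,1]>110)&(h[...,2]>140)
    p,pts=blob(im,m,roi); c.append(p); r,_=rect(n,pts,60); print(n,p,len(pts),r,g([*r[0],60]))
    P=np.array([g(plane(n,q,60)) for q in pts]);print(P.min(0),P.max(0))
    for z in(60,): 
        back=P[P[:,0]>35]; print('width by gx band', [(lo,np.ptp(P[(P[:,0]>lo)&(P[:,0]<lo+15)][:,1]).round(1)) for lo in(-40,-20,0,20,35)])
X,e=tri(*c);print('centroid',X,g(X),e)
E
```

```text
scene [174.17577548 153.75184638] 677 ((522.8797607421875, 267.8699951171875), (99.53436279296875, 110.21330261230469), 72.36991119384766) [-8.2 57.9 60. ]
[-63.3   7.6  60. ] [ 47.  107.4  60. ]
width by gx band [(-40, np.float64(98.2)), (-20, np.float64(97.6)), (0, np.float64(98.7)), (20, np.float64(99.1)), (35, np.float64(94.1))]
top [153.46605375 220.2029703 ] 1414 ((524.0671997070312, 265.91796875), (85.94499969482422, 104.61547088623047), 73.11600494384766) [-6.5 56.4 60. ]
[-58.8  12.9  60. ] [45.9 99.3 60. ]
width by gx band [(-40, np.float64(85.6)), (-20, np.float64(85.8)), (0, np.float64(85.3)), (20, np.float64(85.6)), (35, np.float64(85.7))]
centroid [525.5520255  265.97030822  59.27176593] [-5.1 56.8 59.3] 3.9956787406151717
```

Lid: two-view centroid z=59.3, with constant width along its length, so it's flat and shut. Now moving over the test piece: TCP to (532,−253), turning −0.28.

```bash
python3 -m crank '[{"translation":[0.006,-0.035,0],"turn":-0.07,"gripper":0},{"translation":[0.006,-0.035,-0.01],"turn":-0.07,"gripper":0},{"translation":[0.006,-0.035,-0.04],"turn":-0.07,"gripper":0},{"translation":[0.006,-0.035,-0.04],"turn":-0.07,"gripper":0},{"translation":[0.005,-0.018,-0.04],"turn":0,"gripper":0},{"translation":[0,0,-0.04],"turn":0,"gripper":0},{"translation":[0,0,0],"turn":0,"gripper":0}]' 40
python3 - <<'E'
from h import *
s=observe();print(s['tcp_pos'],s['eef_rot'])
for n in("scene","top"): cv2.imwrite(f'pics/{n}5.png',eyes.capture(n)[:,:,::-1])
t=cv2.imread('pics/top5.png');s=cv2.imread('pics/scene5.png')
cv2.imwrite('pics/m5.png',np.hstack([cv2.resize(t[150:270,300:420],(390,390),interpolation=2),cv2.resize(s[200:340,245:385],(390,390),interpolation=2)]))
E
```

```text
time_s: 6.0
tcp_pos: [531.2, -257.5, 99.9]
eef_rot: [-0.0, 0.872, 0.489, -0.001]
ft_force: [0.1, 0.0, 0.7]
opening: 84.9
[ 531.15136121 -257.51261568   99.85782382] [-2.58596119e-04  8.72499443e-01  4.88613817e-01 -1.09264577e-03]
```

View pics/m5.png

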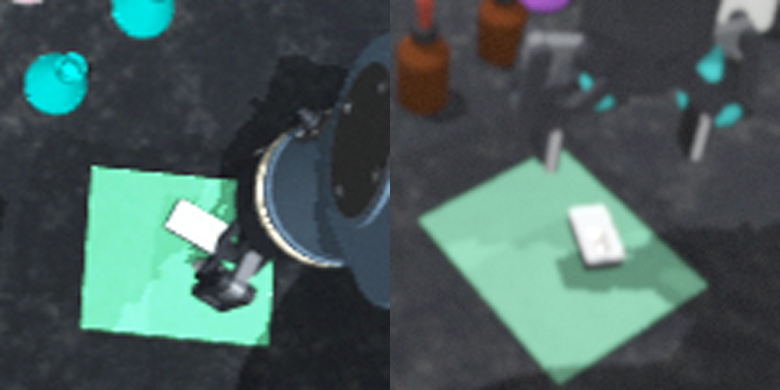

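The open fingers straddle the piece: in the scene crop, the piece is at (597,235) and the fingers are at (553,150) and (700,138). Small corrections, then down.

```bash
python3 -m crank '[{"translation":[0,0.004,-0.02],"turn":0.02,"gripper":0},{"translation":[0,0,-0.025],"turn":0,"gripper":0},{"translation":[0,0,-0.018],"turn":0,"gripper":0},{"translation":[0,0,0],"turn":0,"gripper":0}]'
```

```text
time_s: 6.5
tcp_pos: [541.2, -253.0, 51.1]
eef_rot: [0.009, 0.866, 0.499, 0.006]
ft_force: [-0.3, -0.5, -0.3]
opening: 85.0
```

```bash
python3 -m crank '[{"translation":[0,0,0],"turn":0,"gripper":0}]'; python3 - <<'E'
from plant import observe
for i in range(2):
    s=observe();print(s['time_s'],s['tcp_pos'],s['eef_rot'],s['q'].round(3),s['joint_velocities'].round(3),s['ft_force'],s['tau'].round(1))
E
```

```text
time_s: 6.6
tcp_pos: [542.6, -252.8, 53.4]
eef_rot: [0.01, 0.866, 0.5, 0.007]
ft_force: [0.4, 0.5, 0.8]
opening: 85.5
6.6 [ 542.63514744 -252.75465587   53.39949112] [0.00965365 0.86607126 0.49977195 0.00744128] [ 0.496  0.69  -0.219  1.864  0.254  0.59  -0.406] [-0.006 -0.016 -0.005 -0.008 -0.002  0.011  0.   ] [0.41146536 0.48936284 0.82826117] [ -0.  -72.   -2.  -17.2   0.1  -0.2  -0. ]
6.6 [ 542.63514744 -252.75465587   53.39949112] [0.00965365 0.86607126 0.49977195 0.00744128] [ 0.496  0.69  -0.219  1.864  0.254  0.59  -0.406] [-0.006 -0.016 -0.005 -0.008 -0.002  0.011  0.   ] [0.41146536 0.48936284 0.82826117] [ -0.  -72.   -2.  -17.2   0.1  -0.2  -0. ]
```

```bash
python3 - <<'E'
from h import *
for n in("scene","top"): cv2.imwrite(f'pics/{n}6.png',eyes.capture(n)[:,:,::-1])
t=cv2.imread('pics/top6.png');s=cv2.imread('pics/scene6.png')
cv2.imwrite('pics/m6.png',np.hstack([t[60:360,212:],s[60:360,120:]]))
print(observe()['tcp_pos'],observe()['eef_rot'])
E
```

```text
[ 542.54902497 -252.93817803   53.33223499] [0.00977204 0.86613248 0.49966251 0.00751029]
```

View pics/m6.png

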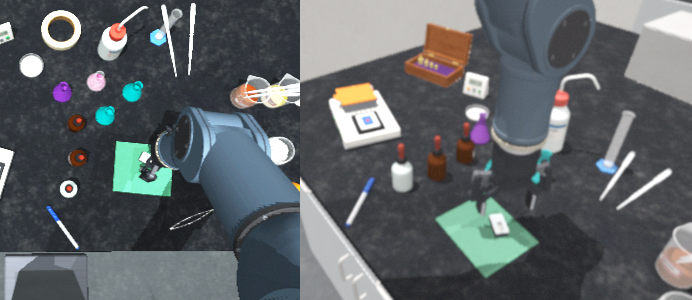

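Nothing visibly touches, but the descent drifted 10 mm in x with a 1.4° tilt. I'll back up slightly, to see whether the arm was obstructed, before going on.

```bash
python3 -m crank '[{"translation":[-0.01,0,0.02],"turn":0,"gripper":0}]';python3 -m crank '[{"translation":[0,0,0.02],"turn":0,"gripper":0},{"translation":[0,0,0],"turn":0,"gripper":0}]'; python3 - <<'E'
from plant import observe
s=observe();print(s['time_s'],s['tcp_pos'],s['eef_rot'],s['q'].round(3),s['tau'].round(1))
E
```

```text
time_s: 6.8
tcp_pos: [532.9, -252.3, 73.2]
eef_rot: [0.009, 0.866, 0.5, 0.007]
ft_force: [-1.3, -0.5, -0.1]
opening: 85.7
time_s: 7.0
tcp_pos: [533.7, -253.1, 98.4]
eef_rot: [0.012, 0.866, 0.5, 0.009]
ft_force: [0.1, 0.0, 0.6]
opening: 85.6
7.0 [ 533.65826469 -253.11237674   98.4120034 ] [0.01152813 0.86601232 0.49981237 0.00879539] [ 0.52   0.617 -0.243  1.858  0.231  0.665 -0.382] [  0.4 -70.4  -2.2 -19.3  -0.1   0.6   0.2]
```

```bash
python3 - <<'E'
from h import *
for q in ([-2.58596e-4,.872499,.4886138,-1.09e-3],[.009,.866,.499,.006],observe()['eef_rot']):
    M=R.from_quat([q[1],q[2],q[3],q[0]]).as_matrix(); print(M.round(4).tolist(), 'jaw deg',np.degrees(np.arctan2(M[1,1],M[0,1])).round(2))
E
```

```text
[[0.5225, 0.8526, -0.0022], [0.8526, -0.5225, -0.0006], [-0.0016, -0.0015, -1.0]] jaw deg -31.5
[[0.5015, 0.865, 0.0194], [0.8652, -0.5014, -0.0096], [0.0014, 0.0216, -0.9998]] jaw deg -30.1
[[0.5002, 0.8655, 0.0268], [0.8659, -0.5001, -0.0112], [0.0037, 0.0288, -0.9996]] jaw deg -30.02
```

The tilt is pitch in the arm's vertical plane and the rows keep it, so it builds up from tracking. I'll probe how small moves change it, at a safe height.

```bash
cat > tilt.py <<'E'
from h import *
s=observe();q=s['eef_rot'];M=R.from_quat([q[1],q[2],q[3],q[0]]).as_matrix()
print(round(s['time_s'],2),s['tcp_pos'].round(1),'toolz xy mrad',(M[:2,2]*1e3).round(1),'jaw',np.degrees(np.arctan2(M[1,1],M[0,1])).round(2),'F',s['ft_force'].round(1),'q',s['q'].round(3),'vel',np.abs(s['joint_velocities']).max().round(3))
E
python3 tilt.py
python3 -m crank '[{"translation":[0,0,0],"turn":0,"gripper":0}]' >/dev/null; python3 tilt.py
python3 -m crank '[{"translation":[0,0,-0.01],"turn":0,"gripper":0}]'>/dev/null; python3 tilt.py
python3 -m crank '[{"translation":[0,0,-0.01],"turn":0,"gripper":0}]'>/dev/null; python3 tilt.py
python3 -m crank '[{"translation":[0,0,0],"turn":0,"gripper":0}]'>/dev/null; python3 tilt.py
python3 -m crank '[{"translation":[0,0,-0.01],"turn":0,"gripper":0}]'>/dev/null; python3 tilt.py
python3 -m crank '[{"translation":[0,0,0],"turn":0,"gripper":0}]'>/dev/null; python3 tilt.py
```

```text
7.0 [ 533.7 -253.1   98.4] toolz xy mrad [ 26.8 -11.2] jaw -30.02 F [0.1 0.  0.6] q [ 0.52   0.617 -0.243  1.858  0.231  0.665 -0.382] vel 0.03
7.1 [ 533.9 -253.4   99.6] toolz xy mrad [ 28.3 -12.1] jaw -30.04 F [-0.6 -0.6 -0.5] q [ 0.52   0.615 -0.243  1.858  0.231  0.665 -0.382] vel 0.032
7.2 [ 535.  -253.8   90.8] toolz xy mrad [ 31.5 -13.4] jaw -30.05 F [ 1.   0.8 -0.1] q [ 0.517  0.627 -0.238  1.865  0.237  0.643 -0.388] vel 0.241
7.3 [ 534.9 -253.8   79.9] toolz xy mrad [ 31.5 -13.4] jaw -30.06 F [-1.  -0.1 -0.3] q [ 0.513  0.642 -0.232  1.873  0.244  0.619 -0.394] vel 0.227
7.4 [ 533.8 -253.3   77.7] toolz xy mrad [ 28.5 -12.1] jaw -30.04 F [-0.3 -0.  -0.5] q [ 0.512  0.645 -0.231  1.875  0.244  0.618 -0.394] vel 0.005
7.5 [ 534.2 -253.4   67.3] toolz xy mrad [ 29.1 -12.3] jaw -30.04 F [0.7 0.4 0.8] q [ 0.508  0.66  -0.225  1.881  0.251  0.596 -0.4  ] vel 0.249
7.6 [ 533.1 -252.9   65.2] toolz xy mrad [ 26. -11.] jaw -30.03 F [-0.1 -0.8 -0.2] q [ 0.507  0.663 -0.225  1.883  0.251  0.594 -0.4  ] vel 0.017
```

```bash
Z='{"translation":[0,0,0],"turn":0,"gripper":0}'
python3 -m crank '[{"translation":[0,0,0.02],"turn":0,"gripper":0},{"translation":[0,0,0],"turn":0,"gripper":0}]' >/dev/null; python3 tilt.py
python3 -m crank '[{"translation":[0,0,0.02],"turn":0,"gripper":0},{"translation":[0,0,0],"turn":0,"gripper":0}]' >/dev/null; python3 tilt.py
python3 -m crank '[{"translation":[0,0,-0.03],"turn":0,"gripper":0},{"translation":[0,0,0],"turn":0,"gripper":0}]' >/dev/null; python3 tilt.py
python3 -m crank '[{"translation":[0.02,0,0],"turn":0,"gripper":0},{"translation":[0,0,0],"turn":0,"gripper":0}]' >/dev/null; python3 tilt.py
python3 -m crank '[{"translation":[-0.02,0,0],"turn":0,"gripper":0},{"translation":[0,0,0],"turn":0,"gripper":0}]' >/dev/null; python3 tilt.py
python3 -m crank '[{"translation":[0,0,0],"turn":0,"gripper":0},{"translation":[0,0,0],"turn":0,"gripper":0}]' >/dev/null; python3 tilt.py
```

```text
7.8 [ 532.6 -252.4   84. ] toolz xy mrad [23.3 -9.7] jaw -30.0 F [-0.2 -0.2 -0.3] q [ 0.515  0.637 -0.236  1.869  0.239  0.638 -0.39 ] vel 0.059
8.0 [ 532.3 -252.2  103.5] toolz xy mrad [22.1 -9.1] jaw -29.99 F [ 0.4 -0.4 -0.3] q [ 0.522  0.61  -0.247  1.853  0.227  0.681 -0.379] vel 0.056
8.2 [ 532.3 -252.4   72.6] toolz xy mrad [23.  -9.5] jaw -30.01 F [-1.5  0.1 -0.2] q [ 0.511  0.652 -0.231  1.877  0.246  0.614 -0.396] vel 0.068
8.4 [ 552.1 -252.3   72.3] toolz xy mrad [20.8 -8.8] jaw -30.01 F [ 0.1 -0.4 -0.3] q [ 0.497  0.673 -0.231  1.828  0.242  0.646 -0.401] vel 0.071
8.6 [ 531.2 -252.    72.3] toolz xy mrad [19.4 -8.4] jaw -29.98 F [-0.   0.  -0.1] q [ 0.511  0.653 -0.231  1.877  0.246  0.617 -0.395] vel 0.072
8.8 [ 531.3 -252.2   73. ] toolz xy mrad [19.9 -8.6] jaw -30.0 F [-0.4 -0.3  0.6] q [ 0.512  0.652 -0.231  1.877  0.246  0.618 -0.395] vel 0.008
```

```bash

python3 -m crank '[{"translation":[0.03,-0.01,0],"turn":0,"gripper":0},{"translation":[0,0,0],"turn":0,"gripper":0},{"translation":[-0.03,0.01,0],"turn":0,"gripper":0},{"translation":[0,0,0],"turn":0,"gripper":0}]' >/dev/null; python3 tilt.py
python3 -m crank '[{"translation":[0.03,-0.01,0],"turn":0,"gripper":0},{"translation":[-0.03,0.01,0],"turn":0,"gripper":0},{"translation":[0,0,0],"turn":0,"gripper":0}]' >/dev/null; python3 tilt.py
python3 -m crank '[{"translation":[-0.03,0.01,0],"turn":0,"gripper":0},{"translation":[0.03,-0.01,0],"turn":0,"gripper":0},{"translation":[0,0,0],"turn":0,"gripper":0}]' >/dev/null; python3 tilt.py
python3 -m crank '[{"translation":[0,0,0.03],"turn":0,"gripper":0},{"translation":[0,0,-0.03],"turn":0,"gripper":0},{"translation":[0,0,0],"turn":0,"gripper":0}]' >/dev/null; python3 tilt.py
```

```text
9.2 [ 532.5 -251.9   73.3] toolz xy mrad [20.6 -8.4] jaw -29.97 F [-0.7  0.5 -0.6] q [ 0.511  0.652 -0.232  1.875  0.245  0.62  -0.395] vel 0.128
9.5 [ 534.6 -252.4   73.9] toolz xy mrad [22.9 -8.9] jaw -29.97 F [-0.9 -1.  -0.7] q [ 0.511  0.653 -0.233  1.871  0.245  0.621 -0.395] vel 0.223
9.8 [ 525.7 -248.5   70.9] toolz xy mrad [ 9.3 -4.2] jaw -29.82 F [ 0.9 -0.4 -0.4] q [ 0.511  0.652 -0.233  1.885  0.245  0.621 -0.396] vel 0.288
10.1 [ 526.5 -248.5   71.4] toolz xy mrad [ 9.1 -4. ] jaw -29.8 F [-1.4  0.5 -0.4] q [ 0.511  0.652 -0.235  1.883  0.246  0.624 -0.396] vel 0.108
```

The fast in-then-out jog takes the tilt out. Repeating it, a bit smaller.

```bash

python3 -m crank '[{"translation":[-0.02,0.007,0],"turn":0,"gripper":0},{"translation":[0.022,-0.009,0],"turn":0,"gripper":0},{"translation":[0,0,0],"turn":0,"gripper":0},{"translation":[0,0,0],"turn":0,"gripper":0}]' >/dev/null; python3 tilt.py
```

```text
10.5 [ 528.4 -249.9   73.4] toolz xy mrad [ 7.7 -3.5] jaw -29.74 F [-0.1 -0.2  0.3] q [ 0.514  0.653 -0.237  1.874  0.244  0.634 -0.392] vel 0.056
```

```bash

python3 -m crank '[{"translation":[-0.025,0.01,0],"turn":0,"gripper":0},{"translation":[0.025,-0.01,0],"turn":0,"gripper":0},{"translation":[0,0,0],"turn":0,"gripper":0},{"translation":[0,0,0],"turn":0,"gripper":0}]' >/dev/null; python3 tilt.py
python3 -m crank '[{"translation":[-0.03,0.012,0],"turn":0,"gripper":0},{"translation":[0.03,-0.012,0],"turn":0,"gripper":0},{"translation":[0,0,0],"turn":0,"gripper":0},{"translation":[0,0,0],"turn":0,"gripper":0}]' >/dev/null; python3 tilt.py
```

```text
10.9 [ 524.8 -248.3   73.9] toolz xy mrad [ 2.7 -1.8] jaw -29.68 F [-0.6  0.5 -0.3] q [ 0.514  0.65  -0.238  1.879  0.244  0.637 -0.391] vel 0.059
11.3 [ 516.1 -244.8   72.2] toolz xy mrad [-9.6  2.1] jaw -29.56 F [0.6 0.5 0.2] q [ 0.514  0.647 -0.239  1.894  0.243  0.639 -0.391] vel 0.076
```

```bash

python3 -m crank '[{"translation":[0.03,-0.012,0],"turn":0,"gripper":0},{"translation":[-0.015,0.004,0],"turn":0,"gripper":0},{"translation":[0,0,0],"turn":0,"gripper":0},{"translation":[0,0,0],"turn":0,"gripper":0}]' >/dev/null; python3 tilt.py

```

```text
11.7 [ 535.7 -254.3   74.4] toolz xy mrad [-1.9 -0.2] jaw -29.58 F [ 0.2  0.2 -0.4] q [ 0.517  0.664 -0.241  1.841  0.241  0.667 -0.382] vel 0.023
```

Level again (2 mrad). Now descending slowly.

```bash

python3 -m crank '[{"translation":[-0.004,0.001,-0.008],"turn":-0.01,"gripper":0},{"translation":[0,0,-0.008],"turn":0,"gripper":0},{"translation":[0,0,-0.008],"turn":0,"gripper":0},{"translation":[0,0,0],"turn":0,"gripper":0},{"translation":[0,0,0],"turn":0,"gripper":0}]' >/dev/null; python3 tilt.py

```

```text
12.2 [ 532.  -253.2   48.3] toolz xy mrad [-1.1 -0.4] jaw -30.2 F [-0.5  0.1 -0.4] q [ 0.506  0.697 -0.224  1.869  0.254  0.604 -0.404] vel 0.013
```

```bash

python3 -m crank '[{"translation":[0,0,-0.008],"turn":0,"gripper":0},{"translation":[0,0,-0.008],"turn":0,"gripper":0},{"translation":[0,0,-0.006],"turn":0,"gripper":0},{"translation":[0,0,0],"turn":0,"gripper":0},{"translation":[0,0,0],"turn":0,"gripper":0}]' >/dev/null; python3 tilt.py

```

```text
12.7 [ 532.  -253.1   24. ] toolz xy mrad [-1.4 -0.1] jaw -30.19 F [0.5 0.9 0.5] q [ 0.497  0.733 -0.21   1.881  0.268  0.556 -0.416] vel 0.008
```

Aligned at (532,−253,24). Closing the gripper.

```bash

python3 -m crank '[{"translation":[0,0,0],"turn":0,"gripper":90},{"translation":[0,0,0],"turn":0,"gripper":150},{"translation":[0,0,0],"turn":0,"gripper":255},{"translation":[0,0,0],"turn":0,"gripper":255},{"translation":[0,0,0],"turn":0,"gripper":255},{"translation":[0,0,0],"turn":0,"gripper":255}]' 35; python3 tilt.py

```

```text
time_s: 13.3
tcp_pos: [532.6, -253.4, 25.0]
eef_rot: [0.0, 0.867, 0.499, -0.0]
ft_force: [0.1, 0.1, 0.1]
opening: 24.8
13.3 [ 532.6 -253.4   25. ] toolz xy mrad [ 0.1 -0.8] jaw -30.19 F [0.1 0.1 0.1] q [ 0.497  0.731 -0.21   1.881  0.268  0.556 -0.416] vel 0.002
```

```bash

python3 -m crank '[{"translation":[0,0,0.008],"turn":0,"gripper":255},{"translation":[0,0,0.012],"turn":0,"gripper":255},{"translation":[0,0,0.015],"turn":0,"gripper":255},{"translation":[0,0,0.015],"turn":0,"gripper":255},{"translation":[0,0,0.015],"turn":0,"gripper":255},{"translation":[0,0,0.015],"turn":0,"gripper":255},{"translation":[0,0,0.015],"turn":0,"gripper":255},{"translation":[0,0,0.01],"turn":0,"gripper":255},{"translation":[0,0,0],"turn":0,"gripper":255},{"translation":[0,0,0],"turn":0,"gripper":255}]'; python3 tilt.py
python3 - <<'E'
from h import *
for n in("scene",): cv2.imwrite(f'pics/{n}7.png',eyes.capture(n)[:,:,::-1])
s=cv2.imread('pics/scene7.png')
p=proj('scene',observe()['tcp_pos']-[0,0,15]).astype(int);print(p)
cv2.imwrite('pics/m7.png',cv2.resize(s[p[1]-50:p[1]+50,p[0]-60:p[0]+60],(720,600),interpolation=2))
E
```

```text
time_s: 14.3
tcp_pos: [532.3, -253.3, 141.2]
eef_rot: [0.002, 0.867, 0.499, 0.001]
ft_force: [-0.6, -0.2, -0.8]
opening: 25.1
14.3 [ 532.3 -253.3  141.2] toolz xy mrad [ 3.1 -2.1] jaw -30.19 F [-0.6 -0.2 -0.8] q [ 0.537  0.57  -0.267  1.8    0.202  0.794 -0.358] vel 0.01
[328 240]
```

View pics/m7.png

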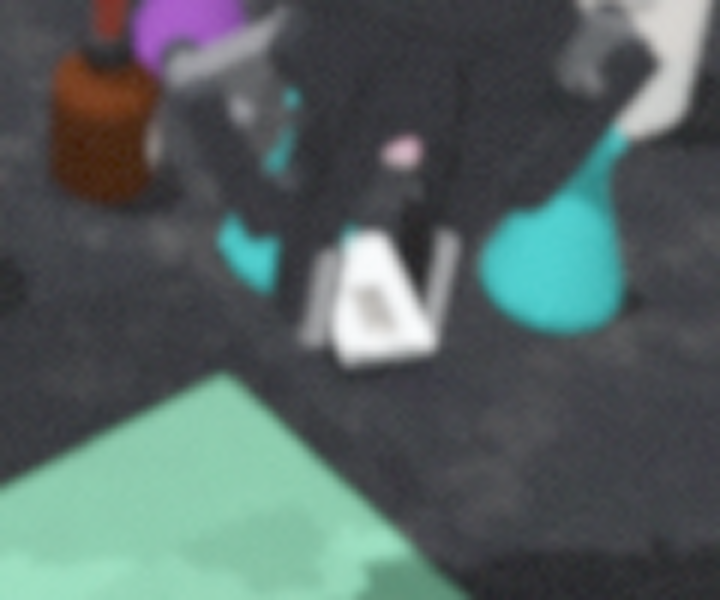

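The piece is held between the fingertips at crop (380,310), clear of the pad and flat. Raising, then crossing over the bottles.

```bash

python3 -m crank '[{"translation":[0,0,0.01],"turn":0,"gripper":255},{"translation":[0,0,0.015],"turn":0,"gripper":255},{"translation":[0,0,0.015],"turn":0,"gripper":255},{"translation":[0,0,0.015],"turn":0,"gripper":255},{"translation":[0,0,0.01],"turn":0.02,"gripper":255},{"translation":[0,0.01,0.005],"turn":0.02,"gripper":255},{"translation":[-0.002,0.02,0],"turn":0.02,"gripper":255},{"translation":[-0.002,0.025,0],"turn":0.02,"gripper":255},{"translation":[-0.002,0.025,0],"turn":0.02,"gripper":255},{"translation":[-0.002,0.025,0],"turn":0.02,"gripper":255}]' >/dev/null; python3 tilt.py
python3 -m crank '[{"translation":[-0.002,0.025,0],"turn":0.02,"gripper":255},{"translation":[-0.002,0.025,0],"turn":0.02,"gripper":255},{"translation":[-0.002,0.025,0],"turn":0.02,"gripper":255},{"translation":[-0.002,0.025,0],"turn":0.02,"gripper":255},{"translation":[-0.002,0.025,0],"turn":0.02,"gripper":255},{"translation":[-0.002,0.025,0],"turn":0.02,"gripper":255},{"translation":[-0.002,0.025,0],"turn":0,"gripper":255},{"translation":[-0.002,0.025,0],"turn":0,"gripper":255},{"translation":[-0.002,0.02,0],"turn":0,"gripper":255},{"translation":[0,0.02,0],"turn":0,"gripper":255}]' >/dev/null; python3 tilt.py
```

```text
15.35 [ 519.9 -141.7  210.1] toolz xy mrad [-6.4  1.4] jaw -22.88 F [ 0.3  0.5 -0.8] q [ 0.416  0.432 -0.34   1.84   0.178  0.906 -0.406] vel 0.382
16.35 [486.9 125.9 204.3] toolz xy mrad [-20.    3.9] jaw -13.99 F [ 0.5  0.1 -0.9] q [-0.03   0.404 -0.432  1.922  0.201  0.876 -0.807] vel 0.422
```

```bash

python3 -m crank '[{"translation":[0.003,0.01,0],"turn":-0.02,"gripper":255},{"translation":[0.003,0.005,0],"turn":-0.02,"gripper":255},{"translation":[0,0,0],"turn":0,"gripper":255},{"translation":[0,0,0],"turn":0,"gripper":255}]' >/dev/null; python3 tilt.py
python3 -m crank '[{"translation":[0.03,0.007,0],"turn":0,"gripper":255},{"translation":[-0.015,-0.004,0],"turn":0,"gripper":255},{"translation":[0,0,0],"turn":0,"gripper":255},{"translation":[0,0,0],"turn":0,"gripper":255}]' >/dev/null; python3 tilt.py
```

```text
16.75 [487.6 148.4 202.7] toolz xy mrad [-24.2   5.6] jaw -15.61 F [-1.2 -0.5 -1. ] q [-0.075  0.417 -0.427  1.906  0.198  0.882 -0.871] vel 0.007
17.15 [502.4 148.7 201.9] toolz xy mrad [-25.9   3.8] jaw -15.69 F [ 0.5 -0.2 -1.1] q [-0.074  0.438 -0.422  1.871  0.204  0.899 -0.866] vel 0.033
```

```bash

python3 -m crank '[{"translation":[0.03,0.004,0],"turn":0,"gripper":255},{"translation":[-0.03,-0.004,0],"turn":0,"gripper":255},{"translation":[0,0,0],"turn":0,"gripper":255}]' >/dev/null; python3 tilt.py
python3 -m crank '[{"translation":[0,0,0.03],"turn":0,"gripper":255},{"translation":[0,0,-0.03],"turn":0,"gripper":255},{"translation":[0,0,0],"turn":0,"gripper":255}]' >/dev/null; python3 tilt.py
python3 -m crank '[{"translation":[0,0,-0.03],"turn":0,"gripper":255},{"translation":[0,0,0.03],"turn":0,"gripper":255},{"translation":[0,0,0],"turn":0,"gripper":255}]' >/dev/null; python3 tilt.py
```

```text
17.45 [502.9 147.4 201.1] toolz xy mrad [-27.5   3.5] jaw -15.79 F [-0.1  0.6 -0.1] q [-0.072  0.44  -0.421  1.87   0.204  0.9   -0.865] vel 0.165
17.75 [503.1 145.8 201.7] toolz xy mrad [-27.3   2.5] jaw -15.87 F [-0.5 -1.  -0.6] q [-0.07   0.439 -0.421  1.87   0.205  0.902 -0.864] vel 0.119
18.05 [504.  145.6 202.6] toolz xy mrad [-28.2   2.6] jaw -15.88 F [1.4 0.7 0.4] q [-0.068  0.439 -0.422  1.866  0.204  0.906 -0.863] vel 0.101
```

```bash

python3 -m crank '[{"translation":[0.045,0.004,0],"turn":0,"gripper":255},{"translation":[-0.045,-0.004,0],"turn":0,"gripper":255},{"translation":[0,0,0],"turn":0,"gripper":255}]' >/dev/null; python3 tilt.py
python3 -m crank '[{"translation":[0.02,0.004,-0.03],"turn":0,"gripper":255},{"translation":[-0.02,-0.004,-0.03],"turn":0,"gripper":255},{"translation":[0,0,0],"turn":0,"gripper":255}]' >/dev/null; python3 tilt.py
```

```text
18.35 [506.3 146.2 199.9] toolz xy mrad [-36.5   3.4] jaw -15.94 F [-0.5 -0.1  0.1] q [-0.067  0.45  -0.423  1.857  0.203  0.912 -0.861] vel 0.435
18.65 [506.7 145.6 140.2] toolz xy mrad [-34.7   3.3] jaw -15.96 F [-0.3  0.2  0.4] q [-0.091  0.523 -0.395  1.926  0.253  0.773 -0.905] vel 0.146
```

```bash

python3 -m crank '[{"translation":[-0.04,0,0],"turn":0,"gripper":255},{"translation":[0,0,0],"turn":0,"gripper":255},{"translation":[0,0,0],"turn":0,"gripper":255}]' >/dev/null; python3 tilt.py
python3 -m crank '[{"translation":[0.04,0,0],"turn":0,"gripper":255},{"translation":[0,0,0],"turn":0,"gripper":255},{"translation":[0,0,0],"turn":0,"gripper":255}]' >/dev/null; python3 tilt.py
python3 -m crank '[{"translation":[0,0.04,0],"turn":0,"gripper":255},{"translation":[0,0,0],"turn":0,"gripper":255},{"translation":[0,0,0],"turn":0,"gripper":255}]' >/dev/null; python3 tilt.py
python3 -m crank '[{"translation":[0,-0.04,0],"turn":0,"gripper":255},{"translation":[0,0,0],"turn":0,"gripper":255},{"translation":[0,0,0],"turn":0,"gripper":255}]' >/dev/null; python3 tilt.py
```

```text
18.95 [465.3 145.  141.6] toolz xy mrad [-35.4   2.3] jaw -15.94 F [ 0.2 -0.8 -0.9] q [-0.104  0.475 -0.403  2.022  0.246  0.724 -0.936] vel 0.061
19.25 [507.2 145.  144.2] toolz xy mrad [-33.5   2.1] jaw -15.9 F [ 0.2 -0.1  0.2] q [-0.089  0.518 -0.397  1.922  0.252  0.782 -0.902] vel 0.072
19.55 [508.7 185.7 145.7] toolz xy mrad [-31.2   2.6] jaw -16.05 F [ 0.4 -0.9 -0.8] q [-0.162  0.532 -0.394  1.888  0.25   0.799 -0.968] vel 0.043
19.85 [508.8 145.5 146.8] toolz xy mrad [-29.6   3.7] jaw -15.91 F [ 0.7  1.3 -0.2] q [-0.087  0.515 -0.398  1.918  0.251  0.784 -0.9  ] vel 0.048
```

```bash

python3 -m crank '[{"translation":[-0.045,0,0],"turn":0,"gripper":255},{"translation":[0.045,0,0],"turn":0,"gripper":255},{"translation":[0,0,0],"turn":0,"gripper":255}]' >/dev/null; python3 tilt.py
python3 -m crank '[{"translation":[0,0,-0.03],"turn":0,"gripper":255},{"translation":[0,0,0],"turn":0,"gripper":255},{"translation":[0,0,0],"turn":0,"gripper":255}]' >/dev/null; python3 tilt.py
python3 -m crank '[{"translation":[0,0,0.03],"turn":0,"gripper":255},{"translation":[0,0,0],"turn":0,"gripper":255},{"translation":[0,0,0],"turn":0,"gripper":255}]' >/dev/null; python3 tilt.py
```

```text
20.15 [486.4 136.4 139.1] toolz xy mrad [-62.  -12.7] jaw -15.64 F [1.2 1.5 0.2] q [-0.087  0.512 -0.398  1.956  0.25   0.785 -0.901] vel 0.523
20.45 [484.5 135.7 109. ] toolz xy mrad [-64.9 -14.3] jaw -15.63 F [1.2 0.2 0. ] q [-0.102  0.554 -0.38   1.988  0.279  0.718 -0.926] vel 0.017
20.75 [485.3 136.6 142.6] toolz xy mrad [-62.9 -13.4] jaw -15.61 F [-0.5 -1.  -0.6] q [-0.085  0.507 -0.402  1.954  0.248  0.794 -0.9  ] vel 0.039
```

The fast jogs act through joint 4 lagging, and the sum of the pitch joints must come back to 3.14. I'll use an out-and-up jog, which moves mainly joint 4 the other way.

```bash

python3 -m crank '[{"translation":[0.035,0.003,0.025],"turn":0,"gripper":255},{"translation":[-0.035,-0.003,-0.025],"turn":0,"gripper":255},{"translation":[0,0,0],"turn":0,"gripper":255},{"translation":[0,0,0],"turn":0,"gripper":255}]' >/dev/null; python3 tilt.py

```

```text
21.15 [489.4 138.4 146. ] toolz xy mrad [-55.7 -10.9] jaw -15.64 F [ 0.8  0.9 -0.5] q [-0.085  0.504 -0.403  1.946  0.248  0.798 -0.9  ] vel 0.183
```

```bash

python3 -m crank '[{"translation":[0.042,0.003,0.027],"turn":0,"gripper":255},{"translation":[-0.042,-0.003,-0.027],"turn":0,"gripper":255},{"translation":[0,0,0],"turn":0,"gripper":255}]' >/dev/null; python3 tilt.py
python3 -m crank '[{"translation":[0.03,0.003,0.04],"turn":0,"gripper":255},{"translation":[-0.03,-0.003,-0.04],"turn":0,"gripper":255},{"translation":[0,0,0],"turn":0,"gripper":255}]' >/dev/null; python3 tilt.py

```

```text
21.45 [498.8 139.8 151.8] toolz xy mrad [-58.3 -11.9] jaw -15.65 F [-2.  -0.7 -1.3] q [-0.082  0.509 -0.405  1.914  0.244  0.827 -0.891] vel 0.581
21.75 [504.  140.5 157.5] toolz xy mrad [-57.8 -12.6] jaw -15.7 F [-0.4 -0.6 -0.7] q [-0.08   0.508 -0.407  1.895  0.242  0.847 -0.886] vel 0.486
```

The reliable jog only drives the tilt negative. A half turn about z gives the same grasp and flips the tilt's sign, so I'll do that up here (q7 stays in range: −0.89+3.14=2.25).

```bash

python3 -m crank '[{"translation":[0,0,0],"turn":0.07,"gripper":255},{"translation":[0,0,0],"turn":0.14,"gripper":255},{"translation":[0,0,0],"turn":0.14,"gripper":255},{"translation":[0,0,0],"turn":0.14,"gripper":255},{"translation":[0,0,0],"turn":0.14,"gripper":255},{"translation":[0,0,0],"turn":0.14,"gripper":255},{"translation":[0,0,0],"turn":0.14,"gripper":255},{"translation":[0,0,0],"turn":0.14,"gripper":255},{"translation":[0,0,0],"turn":0.14,"gripper":255},{"translation":[0,0,0],"turn":0.14,"gripper":255}]' >/dev/null; python3 tilt.py

```

```text
22.75 [506.1 140.5 160.8] toolz xy mrad [  2.8 -61.5] jaw 63.34 F [ 0.1  0.4 -0.3] q [ 0.105  0.551 -0.752  1.917  0.54   0.913  0.173] vel 1.141
```

```bash

python3 -m crank '[{"translation":[0,0,0],"turn":0.14,"gripper":255},{"translation":[0,0,0],"turn":0.14,"gripper":255},{"translation":[0,0,0],"turn":0.14,"gripper":255},{"translation":[0,0,0],"turn":0.14,"gripper":255},{"translation":[0,0,0],"turn":0.14,"gripper":255},{"translation":[0,0,0],"turn":0.14,"gripper":255},{"translation":[0,0,0],"turn":0.14,"gripper":255},{"translation":[0,0,0],"turn":0.14,"gripper":255},{"translation":[0,0,0],"turn":0.14,"gripper":255},{"translation":[0,0,0],"turn":0.1,"gripper":255}]' >/dev/null; python3 tilt.py
python3 -m crank '[{"translation":[0,0,0],"turn":0.1,"gripper":255},{"translation":[0,0,0],"turn":0.07,"gripper":255},{"translation":[0,0,0],"turn":0,"gripper":255},{"translation":[0,0,0],"turn":0,"gripper":255}]' >/dev/null; python3 tilt.py

```

```text
23.75 [509.3 139.  164.4] toolz xy mrad [65.3 -9.9] jaw 144.37 F [ 0.5 -0.6 -0.1] q [ 0.347  0.649 -1.135  1.963  0.785  0.982  1.35 ] vel 0.884
24.15 [510.5 137.4 165.1] toolz xy mrad [65.5 -0.2] jaw 154.36 F [-0.4  0.3 -0.2] q [ 0.378  0.671 -1.183  1.962  0.808  1.003  1.508] vel 0.01
```

```bash

python3 -m crank '[{"translation":[-0.035,0,0],"turn":0.04,"gripper":255},{"translation":[0.035,0,0],"turn":0.04,"gripper":255},{"translation":[0,0,0],"turn":0,"gripper":255}]' >/dev/null; python3 tilt.py

```

```text
24.45 [503.7 134.7 162.3] toolz xy mrad [57.7 -3.1] jaw 159.22 F [ 0.5  0.7 -1.1] q [ 0.39   0.681 -1.205  1.975  0.818  1.013  1.575] vel 0.264
```

```bash

python3 -m crank '[{"translation":[-0.045,0,0],"turn":0,"gripper":255},{"translation":[0.045,0,0],"turn":0,"gripper":255},{"translation":[0,0,0],"turn":0,"gripper":255}]' >/dev/null; python3 tilt.py

```

```text
24.75 [487.5 128.3 155.3] toolz xy mrad [ 39.1 -20.6] jaw 159.94 F [ 1.3  0.3 -0.1] q [ 0.389  0.679 -1.204  2.006  0.816  1.015  1.568] vel 0.455
```

```bash

python3 -m crank '[{"translation":[0.003,0.045,0],"turn":0,"gripper":255},{"translation":[0,-0.035,0],"turn":0,"gripper":255},{"translation":[0,0,0],"turn":0,"gripper":255}]' >/dev/null; python3 tilt.py

```

```text
25.05 [487.8 146.8 154.7] toolz xy mrad [ 37.8 -22.2] jaw 160.58 F [-0.6 -0.9 -0.4] q [ 0.345  0.685 -1.197  1.991  0.817  1.024  1.55 ] vel 0.25
```

Tilt is now (38,−22) mrad. With the elbow swung over, joint 2's tilt direction is about 160°, which is the correction needed, so out-then-in jogs should help.

```bash

python3 -m crank '[{"translation":[0.048,0.003,0],"turn":0,"gripper":255},{"translation":[-0.048,-0.003,0],"turn":0,"gripper":255},{"translation":[0,0,0],"turn":0,"gripper":255}]' >/dev/null; python3 tilt.py

```

```text
25.35 [493.7 152.3 154.4] toolz xy mrad [ 36.5 -14.1] jaw 160.08 F [-0.8 -0.1 -0.9] q [ 0.339  0.695 -1.196  1.975  0.816  1.028  1.546] vel 0.471
```

```bash

python3 -m crank '[{"translation":[0.048,0.003,0],"turn":0,"gripper":255},{"translation":[-0.048,-0.003,0],"turn":0,"gripper":255},{"translation":[0,0,0],"turn":0,"gripper":255},{"translation":[0.048,0.003,0],"turn":0,"gripper":255},{"translation":[-0.048,-0.003,0],"turn":0,"gripper":255},{"translation":[0,0,0],"turn":0,"gripper":255}]' >/dev/null; python3 tilt.py

```

```text
25.95 [501.6 157.1 151.9] toolz xy mrad [30.2 -3.2] jaw 158.87 F [-0.2 -0.4 -1.2] q [ 0.333  0.71  -1.189  1.954  0.814  1.03   1.539] vel 0.44
```

```bash

python3 -m crank '[{"translation":[0.048,0.003,0],"turn":0,"gripper":255},{"translation":[-0.048,-0.003,0],"turn":0,"gripper":255},{"translation":[0,0,0],"turn":0,"gripper":255},{"translation":[0.048,0.003,0],"turn":0,"gripper":255},{"translation":[-0.048,-0.003,0],"turn":0,"gripper":255},{"translation":[0,0,0],"turn":0,"gripper":255}]' >/dev/null; python3 tilt.py
python3 -m crank '[{"translation":[-0.045,0,0],"turn":0,"gripper":255},{"translation":[0.045,0,0],"turn":0,"gripper":255},{"translation":[0,0,0],"turn":0,"gripper":255}]' >/dev/null; python3 tilt.py

```

```text
26.55 [508.3 160.9 149.4] toolz xy mrad [22.9  4. ] jaw 157.94 F [-0.9 -0.1 -0.1] q [ 0.327  0.724 -1.183  1.934  0.811  1.035  1.535] vel 0.434
26.85 [490.9 152.3 141. ] toolz xy mrad [ -0.1 -20.1] jaw 159.16 F [ 2.   1.3 -0.3] q [ 0.324  0.726 -1.181  1.965  0.809  1.042  1.536] vel 0.546
```

```bash

python3 -m crank '[{"translation":[0.048,0.003,0],"turn":0,"gripper":255},{"translation":[-0.048,-0.003,0],"turn":0,"gripper":255},{"translation":[0,0,0],"turn":0,"gripper":255},{"translation":[0.048,0.003,0],"turn":0,"gripper":255},{"translation":[-0.048,-0.003,0],"turn":0,"gripper":255},{"translation":[0,0,0],"turn":0,"gripper":255},{"translation":[0,0,0],"turn":0,"gripper":255}]' >/dev/null; python3 tilt.py

```

```text
27.55 [498.6 154.4 138. ] toolz xy mrad [-13.2 -24.7] jaw 158.92 F [ 0.5  0.2 -0.5] q [ 0.312  0.744 -1.172  1.937  0.806  1.065  1.545] vel 0.149
```

```bash

python3 -m crank '[{"translation":[0,0,-0.04],"turn":0,"gripper":255},{"translation":[0,0,0.04],"turn":0,"gripper":255},{"translation":[0,0,0],"turn":0,"gripper":255}]' >/dev/null; python3 tilt.py

```

```text
27.85 [496.3 154.  134.4] toolz xy mrad [-22.4 -26.2] jaw 158.87 F [0.  0.7 0.2] q [ 0.309  0.749 -1.168  1.939  0.804  1.065  1.545] vel 0.148
```

```bash

python3 -m crank '[{"translation":[0.035,0.003,0.025],"turn":0,"gripper":255},{"translation":[-0.035,-0.003,-0.025],"turn":0,"gripper":255},{"translation":[0,0,0],"turn":0,"gripper":255},{"translation":[0,0,0],"turn":0,"gripper":255}]' >/dev/null; python3 tilt.py

```

```text
28.25 [498.7 155.4 137.3] toolz xy mrad [-17.6 -27. ] jaw 158.63 F [ 1.5  0.3 -0.2] q [ 0.306  0.745 -1.166  1.933  0.802  1.067  1.544] vel 0.188
```

```bash

python3 -m crank '[{"translation":[0.01,-0.045,0],"turn":0,"gripper":255},{"translation":[-0.01,0.045,0],"turn":0,"gripper":255},{"translation":[0,0,0],"turn":0,"gripper":255}]' >/dev/null; python3 tilt.py

```

```text
28.55 [502.7 143.2 138.4] toolz xy mrad [-16.5 -29.3] jaw 157.42 F [ 0.4  1.3 -0.1] q [ 0.328  0.742 -1.164  1.932  0.8    1.068  1.547] vel 0.291
```

```bash

python3 -m crank '[{"translation":[0,0.006,0.045],"turn":0.04,"gripper":255},{"translation":[0,0.006,-0.045],"turn":0.04,"gripper":255},{"translation":[0,0,0],"turn":0,"gripper":255}]' >/dev/null; python3 tilt.py

```

```text
28.85 [504.7 153.2 140.7] toolz xy mrad [-11.7 -33.5] jaw 161.69 F [ 0.1 -1.6 -0.4] q [ 0.31   0.748 -1.174  1.92   0.809  1.085  1.6  ] vel 0.161
```

```bash

python3 -m crank '[{"translation":[0.048,0.003,-0.005],"turn":0.02,"gripper":255},{"translation":[-0.048,-0.003,0.005],"turn":0,"gripper":255},{"translation":[0,0,0],"turn":0,"gripper":255}]' >/dev/null; python3 tilt.py
python3 -m crank '[{"translation":[-0.02,0,0],"turn":0,"gripper":255},{"translation":[0,0,0],"turn":0,"gripper":255}]' >/dev/null; python3 tilt.py

```

```text
29.15 [510.1 158.2 141.4] toolz xy mrad [-14.9 -23.5] jaw 162.54 F [-1.1 -0.  -0.5] q [ 0.31   0.76  -1.182  1.902  0.808  1.094  1.62 ] vel 0.441
29.35 [489.6 159.  143.5] toolz xy mrad [-14.2 -23. ] jaw 162.48 F [ 0.4  0.6 -0.1] q [ 0.314  0.736 -1.194  1.949  0.8    1.07   1.59 ] vel 0.107
```

```bash

python3 -m crank '[{"translation":[0.048,0.003,-0.005],"turn":0,"gripper":255},{"translation":[-0.048,-0.003,0.005],"turn":0,"gripper":255},{"translation":[0,0,0],"turn":0,"gripper":255}]' >/dev/null; python3 tilt.py
python3 -m crank '[{"translation":[0.048,0.003,-0.005],"turn":0.02,"gripper":255},{"translation":[-0.048,-0.003,0.005],"turn":0,"gripper":255},{"translation":[0,0,0],"turn":0,"gripper":255}]' >/dev/null; python3 tilt.py

```

```text
29.65 [495.7 162.7 145.8] toolz xy mrad [-14.  -15.6] jaw 162.18 F [-0.7 -0.7 -0.3] q [ 0.313  0.741 -1.195  1.931  0.796  1.076  1.595] vel 0.436
29.95 [500.2 165.9 147. ] toolz xy mrad [-16.   -8.7] jaw 163.11 F [-0.6  1.  -1.1] q [ 0.314  0.749 -1.202  1.917  0.796  1.084  1.617] vel 0.416
```

```bash

python3 -m crank '[{"translation":[0.035,0.003,0.025],"turn":0,"gripper":255},{"translation":[-0.035,-0.006,-0.025],"turn":0,"gripper":255},{"translation":[0,0,0],"turn":0,"gripper":255},{"translation":[0,0,0],"turn":0,"gripper":255}]' >/dev/null; python3 tilt.py

```

```text
30.35 [503.6 164.7 153.2] toolz xy mrad [-8.7 -8.1] jaw 163.02 F [-0.1  0.8  0.2] q [ 0.32   0.741 -1.205  1.909  0.791  1.089  1.626] vel 0.156
```

Tilt is down to 12 mrad (0.7°). Descending slowly towards the window.

```bash

python3 -m crank '[{"translation":[-0.001,-0.001,-0.006],"turn":0,"gripper":255},{"translation":[-0.001,-0.001,-0.008],"turn":0,"gripper":255},{"translation":[-0.001,0,-0.008],"turn":0,"gripper":255},{"translation":[0,0,-0.008],"turn":0,"gripper":255},{"translation":[0,0,-0.008],"turn":0,"gripper":255},{"translation":[0,0,-0.008],"turn":0,"gripper":255},{"translation":[0,0,-0.008],"turn":0,"gripper":255},{"translation":[0,0,-0.005],"turn":0,"gripper":255},{"translation":[0,0,0],"turn":0,"gripper":255},{"translation":[0,0,0],"turn":0,"gripper":255}]' ; python3 tilt.py
python3 - <<'E'
from h import *
for n in("scene","top"): cv2.imwrite(f'pics/{n}8.png',eyes.capture(n)[:,:,::-1])
s=cv2.imread('pics/scene8.png');t=cv2.imread('pics/top8.png')
cv2.imwrite('pics/m8.png',np.hstack([cv2.resize(s[130:220,140:230],(400,400),interpolation=2),cv2.resize(t[180:270,150:240],(400,400),interpolation=2)]))
E
```

```text
time_s: 31.35
tcp_pos: [501.1, 163.0, 90.0]
eef_rot: [-0.006, -0.595, 0.804, -0.001]
ft_force: [0.6, 0.8, -1.2]
opening: 25.2
31.35 [501.1 163.   90. ] toolz xy mrad [-8.2 -8.8] jaw 162.97 F [ 0.6  0.8 -1.2] q [ 0.275  0.812 -1.128  1.977  0.904  0.991  1.533] vel 0.003
```

View pics/m8.png

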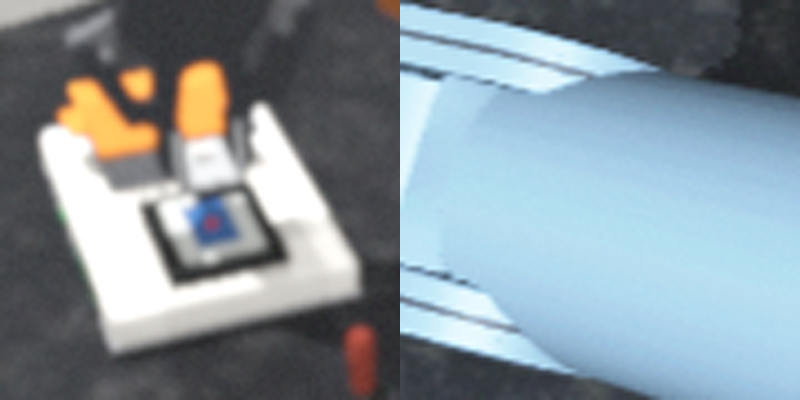

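```bash
cat > ov.py <<'E'
import sys
from h import *
n=sys.argv[1]; s=cv2.imread(f'pics/scene{n}.png'); st=observe(); q=st['eef_rot']
M=R.from_quat([q[1],q[2],q[3],q[0]]).as_matrix(); c=st['tcp_pos']+15*M[:,2]
k=7; x0,y0=155,135
v=cv2.resize(s[y0:y0+80,x0:x0+90],None,fx=k,fy=k,interpolation=cv2.INTER_CUBIC)
for w,col in((7,(0,0,255)),(-7,(0,160,0))):   # tool z down: +7 = underside
    P=[proj('scene',c+M[:,1]*a*13+M[:,0]*b*22+M[:,2]*w) for a,b in((1,1),(1,-1),(-1,-1),(-1,1))]
    P=[((p-[x0,y0]+.5)*k).astype(int) for p in P]; cv2.polylines(v,[np.array(P)],True,col,1)
cv2.imwrite(f'pics/ov{n}.png',v); print(c.round(1))
E
python3 ov.py 8
```

```text
[501.1 162.8  75.3]
```

View pics/ov8.png

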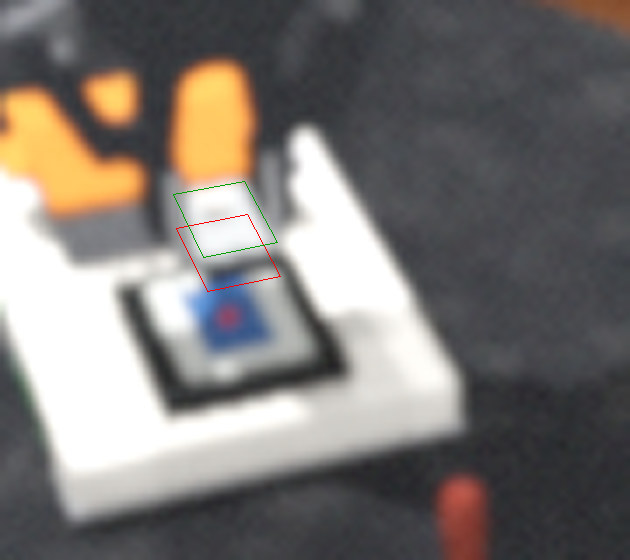

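```bash
python3 - <<'E'
from h import *
s=cv2.imread('pics/scene8.png')
c=s[150:185,170:205]
cv2.imwrite('pics/z8.png',cv2.resize(c,(595,595),interpolation=0))
E
```

```text
(no output)
```

View pics/z8.png

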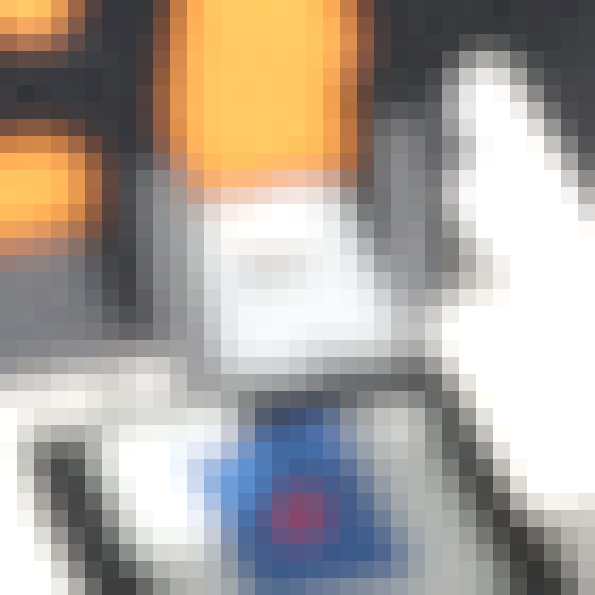

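In the enlarged crop, the case's clear top runs from about (181,160) to (193,171) px, as projected within ~1 px. The blue window shows below it, uncovered by contact. Lowering the last 18 mm.

```bash

python3 -m crank '[{"translation":[-0.001,-0.001,-0.005],"turn":0.01,"gripper":255},{"translation":[0,0,-0.005],"turn":0,"gripper":255},{"translation":[0,0,-0.005],"turn":0,"gripper":255},{"translation":[0,0,0],"turn":0,"gripper":255},{"translation":[0,0,0],"turn":0,"gripper":255}]' ; python3 tilt.py
```

```text
time_s: 31.95
tcp_pos: [500.4, 161.8, 74.5]
eef_rot: [-0.005, -0.599, 0.801, -0.001]
ft_force: [-0.8, 0.1, -0.0]
opening: 25.0
31.95 [500.4 161.8  74.5] toolz xy mrad [-6.7 -8.7] jaw 163.57 F [-0.8  0.1 -0. ] q [ 0.265  0.831 -1.11   1.992  0.937  0.968  1.517] vel 0.007
```

```bash

python3 -m crank '[{"translation":[-0.0005,0.0003,-0.002],"turn":0,"gripper":255},{"translation":[0,0,0],"turn":0,"gripper":255},{"translation":[0,0,0],"turn":0,"gripper":255}]' ; python3 tilt.py
python3 - <<'E'
from h import *
for n in("scene","top"): cv2.imwrite(f'pics/{n}9.png',eyes.capture(n)[:,:,::-1])
s=cv2.imread('pics/scene9.png')
cv2.imwrite('pics/z9.png',np.hstack([cv2.resize(s[145:190,165:210],(400,400),interpolation=2),cv2.resize(s[110:310,140:340],(400,400),interpolation=2)]))
print(proj('scene',[500,162,40]),proj('scene',[500,162,64]))
E
python3 ov.py 9
```

```text
time_s: 32.25
tcp_pos: [499.9, 162.3, 72.4]
eef_rot: [-0.005, -0.599, 0.801, -0.001]
ft_force: [0.1, 0.1, -0.7]
opening: 24.7
32.25 [499.9 162.3  72.4] toolz xy mrad [-6.5 -8.6] jaw 163.57 F [ 0.1  0.1 -0.7] q [ 0.263  0.833 -1.108  1.995  0.941  0.964  1.512] vel 0.003
[187.80298225 180.1513593 ] [187.00420862 172.21244808]
[499.8 162.2  57.5]
```

View pics/z9.png

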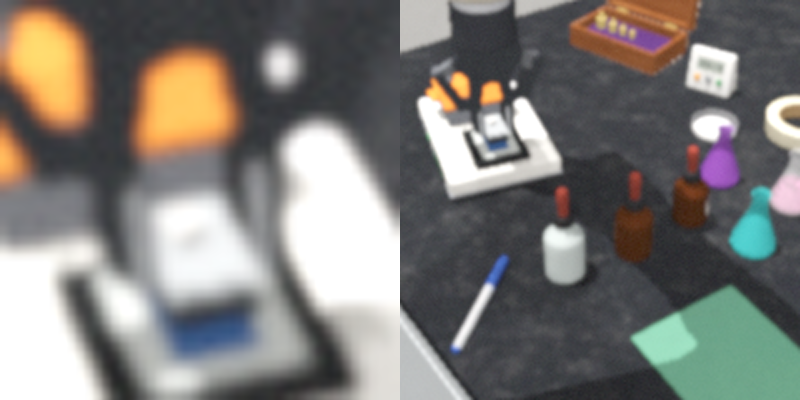

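View pics/ov9.png

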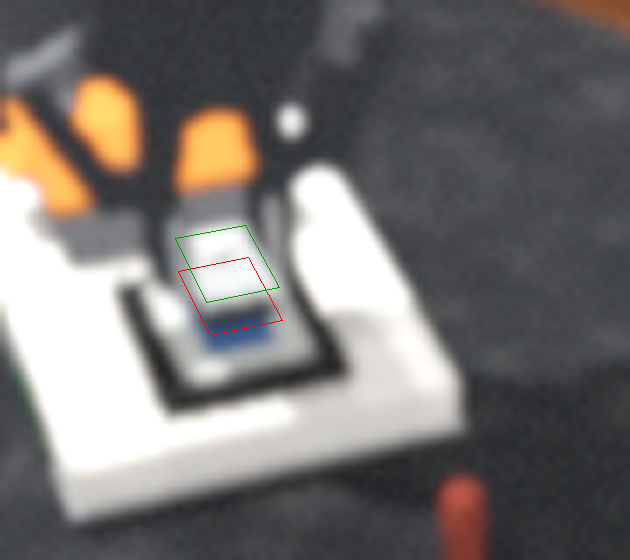

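```bash
python3 - <<'E'
from h import *
s=cv2.imread('pics/scene9.png')
for c in (185,187,189,191):
    print(c,[(r,*map(int,s[r,c])) for r in range(173,188)])
th=np.deg2rad(-16.5);X=np.array([np.cos(th),np.sin(th)]);Y=np.array([-np.sin(th),np.cos(th)])
for z in(40,50,57,64):
  for a in(-8,0,8):
    p=np.r_[np.array([499.9,162.2])+X*a-Y*22,z];print('near edge z',z,proj('scene',p).round(1))
E
```

```text
185 [(173, 242, 241, 239), (174, 249, 248, 246), (175, 251, 249, 247), (176, 244, 243, 241), (177, 222, 222, 220), (178, 187, 186, 183), (179, 135, 133, 130), (180, 93, 84, 81), (181, 96, 72, 56), (182, 120, 83, 58), (183, 136, 93, 68), (184, 145, 111, 90), (185, 167, 152, 141), (186, 203, 202, 199), (187, 226, 230, 227)]
187 [(173, 245, 244, 242), (174, 251, 249, 248), (175, 251, 250, 247), (176, 243, 242, 240), (177, 216, 215, 212), (178, 166, 164, 162), (179, 108, 105, 104), (180, 82, 70, 64), (181, 99, 69, 53), (182, 125, 83, 56), (183, 137, 92, 64), (184, 146, 113, 91), (185, 165, 150, 141), (186, 182, 180, 177), (187, 193, 196, 194)]
189 [(173, 251, 250, 248), (174, 252, 251, 248), (175, 248, 247, 244), (176, 233, 233, 230), (177, 203, 201, 199), (178, 151, 149, 147), (179, 96, 93, 89), (180, 87, 68, 56), (181, 114, 77, 53), (182, 131, 86, 56), (183, 141, 98, 72), (184, 152, 128, 114), (185, 167, 160, 154), (186, 170, 172, 168), (187, 151, 154, 152)]
191 [(173, 247, 246, 243), (174, 249, 249, 246), (175, 243, 242, 240), (176, 219, 218, 216), (177, 174, 173, 170), (178, 116, 115, 112), (179, 85, 76, 72), (180, 96, 70, 56), (181, 123, 82, 57), (182, 134, 90, 60), (183, 145, 110, 89), (184, 159, 142, 132), (185, 170, 166, 161), (186, 165, 166, 163), (187, 134, 137, 135)]
near edge z 40 [186.9 185.5]
near edge z 40 [190.1 184.8]
near edge z 40 [193.2 184.2]
near edge z 50 [186.6 182.2]
near edge z 50 [189.8 181.5]
near edge z 50 [192.9 180.9]
near edge z 57 [186.3 179.9]
near edge z 57 [189.5 179.2]
near edge z 57 [192.7 178.5]
near edge z 64 [186.1 177.5]
near edge z 64 [189.3 176.8]
near edge z 64 [192.5 176.2]
```

Column profiles: piece underside edge at row 181.3 and window edge at 184.5, so a 3.2–3.6 px gap against 3.3 expected for 10 mm. One last full-scene check.

View pics/scene9.png

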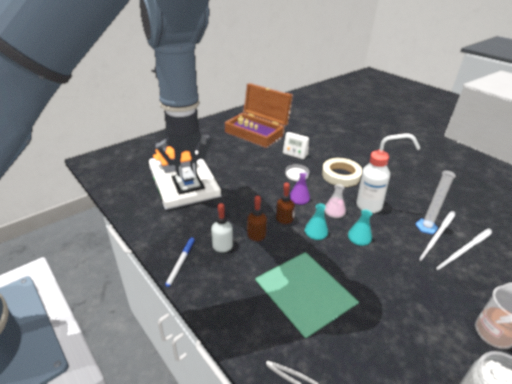

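```bash
python3 - <<'E'
from h import *
a=cv2.imread('pics/scene0.png');b=cv2.imread('pics/scene9.png')
for n,(x0,y0,x1,y1) in dict(b1=(210,203,236,252),b2=(246,195,270,242),b3=(275,183,297,226),flask=(325,180,348,218)).items():
    A,B=[cv2.cvtColor(i[y0:y1,x0:x1],cv2.COLOR_BGR2GRAY).astype(np.float32) for i in(a,b)]
    print(n,np.round(cv2.phaseCorrelate(A,B),2))
s=cv2.imread('pics/scene9.png')[120:190,140:215]; cv2.imwrite('pics/lid9.png',cv2.resize(s,(750,560)[:2] if 0 else (640,600),interpolation=2))
E
```

```text
Traceback (most recent call last):
ValueError: setting an array element with a sequence. The requested array has an inhomogeneous shape after 1 dimensions. The detected shape was (2,) + inhomogeneous part.
```

The bottles at (222,228), (257,218) and (285,203) and the pink flask at (336,200) are at their starting pixels. The pad is empty, the lid is down, and the piece is held over the window at (187,178). Handing in.

```bash
python3 tilt.py; python3 -c "
from plant import ticket
print(ticket.hand_in())"
```

```text
32.35 [499.9 162.3  72.5] toolz xy mrad [-6.4 -8.6] jaw 163.57 F [ 0.7 -0.3 -0.5] q [ 0.263  0.833 -1.108  1.995  0.941  0.964  1.512] vel 0.002
the job is handed in; nothing more can be done
None
```

I closed the orange lid first. I then picked up the test piece across its 26 mm width and carried it well over the bottles. I handed in at 32.4 s with it still held above the window.

**Last checks:**
- **Lid:** flat and shut, measured right after closing it. Two-view centre height was 59.3 mm against 60 mm nominal. In the last picture it is partly hidden by the gripper, but looks down.
- **Piece position:** the grip was at (499.9, 162.3) and the window measured at about (500, 162). The gap is about 10 mm: 3.2–3.6 px seen, 3.3 px expected. The piece is in line with the window to within about 0.5°.
- **Level and still:** the tool is tilted about 11 mrad (0.6°). Joint speeds are about zero and there is no contact force.
- **Bottles and flask:** by eye they stand at their starting pixels. The numerical image comparison I tried crashed, so this was not measured.

**What went less well:**
- **Lid force:** the fingertips peaked at 77 N as the lid bottomed out, below the 120 N limit.
- **Tilt:** fast moves built up tool tilt, up to about 65 mrad. I removed it with jogs and a half turn of the piece high above the gauge.
- **Views:** the two cameras disagreed by about 2 mm on the window's position. The arm hid the top view at the end, so the final check used one camera only.

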